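# Load the bench incubator

### The arm

A 6-joint arm with a two-finger parallel gripper is mounted at the origin on the work surface. World frame = base frame: x ahead of the robot, y to its left, z up, the work surface at z = 0. Lengths are in m, angles in degrees, forces in N, time in s.
With the tool pointing down it reaches from about 0.3 to 1 m from the base axis. Payload 5.1 kg.
Tool frame: the origin (TCP) lies midway between the tips of the shut fingers; the grasp point (between the pads) lies 19 mm behind it; z points along the fingers, x is the direction in which the jaws open and shut, and the axes are right-handed (so a half turn about z gives the same grasp; the last joint's range is limited). The gripper opens to 95 mm and grips with 3 to 60 N. Pads are 20 mm wide; open, the fingers measure 119 mm over their backs; the gripper's body (75 mm by 180 mm) begins 59 mm behind the grasp point.
Start: joints at [-74.462, 7.093, 94.555, -0, 78.352, -4.733], TCP at [0.225, -0.61, 0.215] pointing down, gripper open.
Joint ranges: [-149.61, 149.61], [-58.7, 133.49], [1.44, 155.28], [-77.14, 257.14], [18.33, 153.61], [-166.67, 166.67]. Speed limits (degrees/s): [147.25, 147.25, 180, 180, 180, 180].

### API

Orientations are given as [roll, pitch, yaw] about the fixed x, y, z axes, in that order (R = Rz(yaw) Ry(pitch) Rx(roll)).
In Python, from station import bot gives the robot as it stands.
- The arm moves only by the tool step_arm, never from a script. Its argument "targets" is a list of rows, each a list of 4 numbers: the shift along the tool's x, y, z scaled (see below), then the turn about the tool's z scaled (see below). A call has 1 to 12 rows; each row shifts and turns the commanded pose from where the row before left it, along the tool's axes as they then stand; what a row does not reach is not made up. The controller multiplies each number of a shift by 120 mm and each number of a turn by 90 degrees. A row lasts 1/8 s, in which the tool goes at most 62.5 mm and 10.7 degrees, less where a joint would pass 70% of its speed; a pose out of reach is approached as far as the arm can. A call with a number of a shift or a turn outside -1 to 1 is refused whole. A call with a gripper value outside its range is refused whole. "claw" is the gripper command: -1 is fully open, 1 is shut, values between are in proportion, set as the call begins (left out, the last holds). The fingers move at their own pace and stop on an object; "squeeze" is the grip in N (left out, the last holds). Time passes only in rows, so rows that do not move let the fingers close. It gives the time, the measured TCP pose, the force and the opening at its end, in the units of the state.
- bot.read_state(): the state, without advancing time (a new reading comes with each control period).
- bot.snapshot(name): name is "scene" or "top" or "wrist"; returns a dict with "image" (480x640x3 uint8, red, green, blue), "fx", "fy", "cx", "cy" (pixels), "distortion" ([k1, k2, p1, p2, k3] as OpenCV has them; the pictures are not rectified), "R" (3x3) and "t" (3): a world point X has camera coordinates R X + t; the wrist camera has in their place "hand_eye" (4x4, takes a point from camera to tool coordinates, whose origin is the TCP and whose axes are the tool frame's). Camera axes: x right, y down, z forward; pixel columns grow to the right and rows downward; lengths in m; the calibration is good to about 2 mm. A picture is of the moment at which its call begins: read the wrist's pose just before it. There is no depth.
- bot.sign_off(): hands the job in, once; it reports no verdict.
The state is a dict: "t": time; "q": joint angles; "qd": joint speeds; "joint_torque": joint torques, N m; "ee_pos": TCP position; "eef_rot": TCP orientation; "wrist_force": force on the tool from outside, world axes, zero at the start; "wrist_torque": the same for the moment, N m; "gripper_width": opening from 0.0 (shut) to 1.0 (fully open).
Only numpy, scipy, OpenCV 4.12 (cv2) and the standard library are available. Lean on these libraries where they do the work, as an engineer would, in place of code of your own. Each camera call takes 0.05 s, during which the arm holds its last target.

### The job

Load the incubator: raise its hood until it stays open by itself, then lay every culture flask flat across the two sloping rails inside, squarely, cap end uphill, one to a bay between the separator pins. When all are on the rack, shut the hood fully. Also turn the thermostat dial so that its pointer stands at the long mark of the scale (any time), and leave the bottle and the dish stack alone.

Things in the scene. Friction and masses are not known exactly. Their poses are not given: they have to be found in the camera images.
- incubator: Bench incubator: fixed white base 300 x 240 x 40 mm high on a steel bench, a rack of two steel rails on it under a clear hood, a front ledge (-y side) with a dial. Origin under its middle, on the bench. Axes: x along rails and hinge, y from ledge to hinge (uphill), z up; within 0.15 rad of the world's axes.
- rack (a point): Middle of the rack: half-way between the two rails, on the sloping plane of their tops, 68 mm above the bench; at x 0, y +28 mm in the incubator's frame, same axes. The plane rises 20 degrees towards +y. A stop bar along the rails, 41 mm down the slope from here, stands 7 to 8 mm above the plane, so that flasks cannot slide off downhill. The base's top is 28 mm below this point.
- rail_low (a point): Middle of the low rail's top. The rails run along x, 270 mm long, 8 mm wide, free-standing, tops tilted 20 degrees with the slope; this one is 24 mm down the slope from the rack's middle (y -22.6, z -8.2 mm).
- rail_high (a point): Middle of the high rail's top, 24 mm up the slope from the rack's middle (y +22.6, z +8.2 mm). On both rails stand separator pins 6 x 6 mm, 8 mm high above the tops, at x -132, -66, 0, +66 and +132 mm: they part the rack into four bays 60 mm wide, with middles at x -99, -33, +33 and +99 mm; any bay will do.
- hood_hinge (a point): Middle of the hood's hinge line, which runs along the incubator's x axis, 42 mm above the bench; at y +110 mm in the incubator's frame, same axes.
- hood_grip (a point): Middle of the hood's black round handle bar, 12 mm thick, 96 mm long along the incubator's x, on a post at each end, 30 mm clear of the hood's wall. 193 mm from the hinge line. Hood shut: at y -78 mm in the incubator's frame, 85 mm above the bench; it swings up and over towards +y, 235 mm high at most.
- hood (a joint): Opening angle of the clear plastic hood (290 x 150 mm, top 142 mm above the bench, 0.5 kg): 0 shut, 1.65 rad open at its stop. Spring-assisted damped hinge: below the balance point, about 0.6 rad, it falls shut; beyond it the springs push it to the stop and hold it there. A few newtons at the handle move it.
- dial (a joint): Angle of the thermostat dial, rad, growing clockwise seen from above, range 0 to 4.7, held by friction (0.03 N m). At 0 its pointer (white line on one end of the grip bar) points along the incubator's -x. White marks every 30 degrees; the one long thick mark is 150 degrees (2.618 rad) clockwise from -x.
- dial_grip (a point): On the dial's vertical axis, at the height to grip, 87 mm above the bench; at x +95, y -80 mm in the incubator's frame, beside the handle. The grip is an upright bar 46 mm long, 14 mm thick, from 7 mm above to 25 mm below this point, on a disc 48 mm across; at dial angle 0 it lies along the incubator's x.
- reagent: Bystander: brown closed bottle, 64 mm across, 150 mm high, loose; origin under its centre. Leave alone.
- dishes: Bystander: stack of culture dishes, 93 mm across, 45 mm high, loose; origin under its centre. Leave alone.
- tube_rack: Bystander: fixed white rack of capped tubes, 70 x 200 x 77 mm high; origin under its centre.
- flask1_mid (a point): Centre of the flat body (half-way up) of a closed culture flask, frosted plastic, loose, 70 g: body 40 mm wide (x) x 66 mm long (y) x 24 mm thick (z), round cap 22 mm across on one end, reaching 57 mm from this point along +y. Starts lying flat on the bench, cap roughly towards world +y. Not every flask is present.
- flask1_cap (a point): Middle of that flask's cap, 49 mm from the body's centre along +y.
- flask2_mid (a point): Centre of another such flask, same axes and sizes.
- flask2_cap (a point): Middle of that flask's cap, 49 mm from the body's centre along +y.
- flask3_mid (a point): Centre of another such flask, same axes and sizes.
- flask3_cap (a point): Middle of that flask's cap, 49 mm from the body's centre along +y.
- flask4_mid (a point): Centre of another such flask, same axes and sizes.
- flask4_cap (a point): Middle of that flask's cap, 49 mm from the body's centre along +y.
Mind the look-alikes: they are no part of the job. Leave any purple look-alike of the part that bears flask2_mid alone.

How it is judged (in metres and radians):
On the way, in this order (a step that is already met when the one before it is completed fails the run):
1. the hood stands open by itself, beyond 1.5 rad, not touched by the robot (value of joint hood above 1.5 rad and contact force between the fingers and hood below 0.1 N), for 0.4 s.
2. with the hood still open, every flask lies on the rack, let go (value of joint hood above 1.4 rad and contact force between the fingers and anything else below 0.1 N and x of flask1_mid in the frame of rack between -0.125 and 0.125 m and y of flask1_mid in the frame of rack between -0.018 and 0.012 m and z of flask1_mid in the frame of rack between 0.003 and 0.017 m and y of each of flask1_cap, flask2_cap, flask3_cap, flask4_cap in the frame of rack above 0.022 m and z of flask1_cap in the frame of rack between 0.018 and 0.039 m and angle between the y axis of each of flask1_mid, flask2_mid, flask3_mid, flask4_mid and the y axis of rack, either way round below 0.45 rad and angle between the x axis of each of flask1_mid, flask2_mid, flask3_mid, flask4_mid and the x axis of rack, either way round below 0.22 rad and x of flask2_mid in the frame of rack between -0.125 and 0.125 m and y of flask2_mid in the frame of rack between -0.018 and 0.012 m and z of flask2_mid in the frame of rack between 0.003 and 0.017 m and z of flask2_cap in the frame of rack between 0.018 and 0.039 m and x of flask3_mid in the frame of rack between -0.125 and 0.125 m and y of flask3_mid in the frame of rack between -0.018 and 0.012 m and z of flask3_mid in the frame of rack between 0.003 and 0.017 m and z of flask3_cap in the frame of rack between 0.018 and 0.039 m and x of flask4_mid in the frame of rack between -0.125 and 0.125 m and y of flask4_mid in the frame of rack between -0.018 and 0.012 m and z of flask4_mid in the frame of rack between 0.003 and 0.017 m and z of flask4_cap in the frame of rack between 0.018 and 0.039 m and distance between flask1_mid and flask2_mid above 0.042 m and distance between each of flask1_mid, flask2_mid and flask3_mid above 0.042 m and distance between each of flask1_mid, flask2_mid, flask3_mid and flask4_mid above 0.042 m and linear speed of each of flask1, flask2, flask3, flask4 below 0.02 m/s), for 0.3 s.
At the end, for the whole second after the job is handed in: Every flask rests across both rails following the slope, cap uphill, centre within 15 mm of the rack's middle line, within about 12 degrees of square, one to a bay (centres over 42 mm apart); hood shut (under 0.04 rad); dial within 0.12 rad of the long mark (2.618 rad) (value of joint hood below 0.04 rad and value of joint dial between 2.498 and 2.738 rad and x of flask1_mid in the frame of rack between -0.125 and 0.125 m and y of flask1_mid in the frame of rack between -0.018 and 0.012 m and z of flask1_mid in the frame of rack between 0.003 and 0.017 m and y of each of flask1_cap, flask2_cap, flask3_cap, flask4_cap in the frame of rack above 0.022 m and z of flask1_cap in the frame of rack between 0.018 and 0.039 m and angle between the y axis of each of flask1_mid, flask2_mid, flask3_mid, flask4_mid and the y axis of rack, either way round below 0.45 rad and angle between the x axis of each of flask1_mid, flask2_mid, flask3_mid, flask4_mid and the x axis of rack, either way round below 0.22 rad and x of flask2_mid in the frame of rack between -0.125 and 0.125 m and y of flask2_mid in the frame of rack between -0.018 and 0.012 m and z of flask2_mid in the frame of rack between 0.003 and 0.017 m and z of flask2_cap in the frame of rack between 0.018 and 0.039 m and x of flask3_mid in the frame of rack between -0.125 and 0.125 m and y of flask3_mid in the frame of rack between -0.018 and 0.012 m and z of flask3_mid in the frame of rack between 0.003 and 0.017 m and z of flask3_cap in the frame of rack between 0.018 and 0.039 m and x of flask4_mid in the frame of rack between -0.125 and 0.125 m and y of flask4_mid in the frame of rack between -0.018 and 0.012 m and z of flask4_mid in the frame of rack between 0.003 and 0.017 m and z of flask4_cap in the frame of rack between 0.018 and 0.039 m and distance between flask1_mid and flask2_mid above 0.042 m and distance between each of flask1_mid, flask2_mid and flask3_mid above 0.042 m and distance between each of flask1_mid, flask2_mid, flask3_mid and flask4_mid above 0.042 m and linear speed of each of flask1, flask2, flask3, flask4 below 0.02 m/s); the robot touches nothing.
It fails at once if the bottle or the dish stack is shoved more than 30 mm or the bottle is tipped over (distance of any of reagent, dishes from where it was at the start of the episode above 0.03 m or angle between reagent's own z axis and vertical above 0.4 rad).
Of flask1, flask2, flask3, flask4 only 3 to 4 are there at a start; the rules pass over those that are not, and their reading is None.
At some moment in a run one of flask1, flask2, flask3, flask4 may be knocked a few centimetres aside while the robot is not near it.
Once in a run the grip may slacken for a moment while it holds something.
It also fails if it takes over 210 s, if anything falls off the work surface, if the arm or the gripper's body presses on something with over 40 N, if the wrist force passes 120 N, or if a joint passes its speed limit or range.

## Working session

There is one attempt and no reset: what is moved stays moved. The work goes in short steps, Python scripts to look and compute and a tool call to move; the robot and the scene stay as the last step left them, time stands still between calls to the robot, and variables do not carry over. Pictures are saved under pics/ and viewed, and the job is handed in when it is done.

Besides the shell and the picture viewer there is one more tool, called after "Call:" as name(argument=value, ...), one argument or row to a line, values as JSON. step_arm: Moves the arm, as the interface text tells. Its arguments: {"type":"object","properties":{"targets":{"type":"array"},"claw":{"type":"number"},"squeeze":{"type":"number"}},"required":["targets"]}

```bash
mkdir -p pics; ls; python3 - <<'E'
from station import bot
import cv2,json
s=bot.read_state();print(s)
for n in ["scene","top","wrist"]:
    d=bot.snapshot(n)
    cv2.imwrite(f"pics/{n}0.png",d["image"][:,:,::-1])
    print(n,{k:(v.tolist() if hasattr(v,'tolist') else v) for k,v in d.items() if k!="image"})
E
```

```text
pics
{'t': 0.0, 'q': array([-7.44623279e+01,  7.13248066e+00,  9.46325848e+01, -1.46385857e-03,
        7.83508393e+01, -4.73143221e+00]), 'qd': array([-0.08132334, -0.01899904,  0.05524417, -0.0733053 , -0.02103692,
        0.00934821]), 'joint_torque': array([ 1.23811646e-03, -4.17606711e+01, -3.59931386e+01,  7.74910091e-02,
        4.91929043e-02, -1.65348674e-04]), 'ee_pos': array([ 0.22498886, -0.6091488 ,  0.21341395]), 'eef_rot': array([-1.79991868e+02,  1.15628028e-01, -6.97305904e+01]), 'wrist_force': array([ 0.10379596, -0.70963195, -0.38783583]), 'wrist_torque': array([-0.11645053,  0.00438929,  0.01652003]), 'gripper_width': 1.0028085821007333}
scene {'fx': 488.7441299178611, 'fy': 488.7441299178611, 'cx': 318.1665066170981, 'cy': 233.3729258303189, 'distortion': [0.008153259692732492, 0.0, 0.0, 0.0, 0.0], 'R': [[0.014681674058678509, 0.999883548639298, 0.0041638452563953245], [0.5767213880108549, -0.005066275320006429, -0.8169251945344901], [-0.8168089672975362, 0.014395208052208657, -0.5767286094234151]], 't': [0.0009559134314013715, -0.28811148933369046, 1.39265219154
[... 213 characters left out ...]
066534, -0.035533144119627776], [-0.9938104022662888, 0.010039351772326814, -0.11063496627788666], [0.11091974333364955, 0.03463395202879195, -0.9932257044124786]], 't': [0.009941577424078776, 0.614602971668539, 0.801319021593356]}
wrist {'fx': 348.1749188875607, 'fy': 348.1749188875607, 'cx': 317.60747399503396, 'cy': 239.20249137680443, 'distortion': [-0.030794269317765192, 0.0, 0.0, 0.0, 0.0], 'hand_eye': [[0.9999991097739995, 0.0007131873519732269, 0.001127747758854228, 0.001606191985940586], [-0.0010080374189453645, 0.9575390411285746, 0.2883018705716816, -0.08161412780893283], [-0.000874249260006172, -0.2883027507298007, 0.9575389076219619, -0.16975000223105366], [0.0, 0.0, 0.0, 1.0]]}
```

View pics/scene0.png

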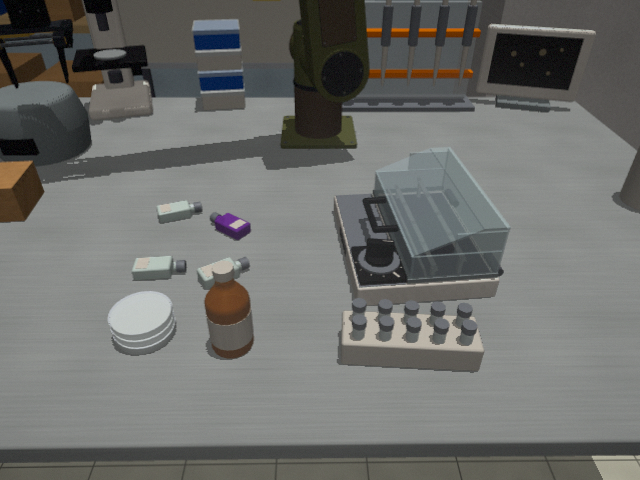

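View pics/top0.png

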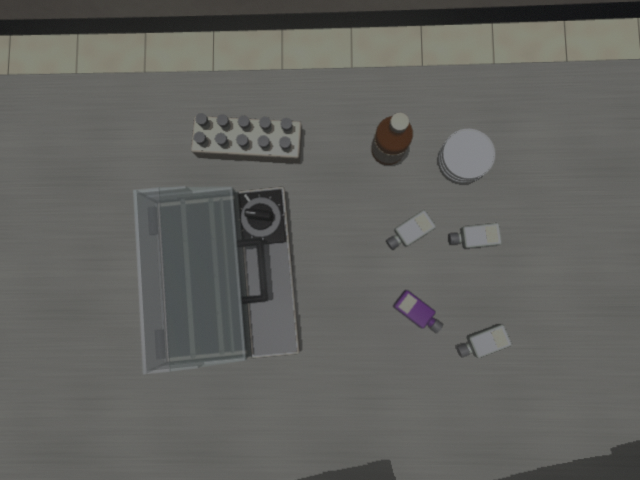

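View pics/wrist0.png

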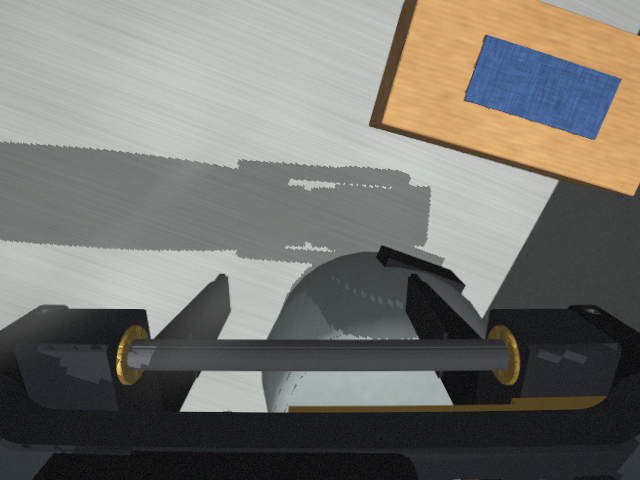

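```bash
cat > h.py <<'E'
import numpy as np, cv2
from scipy.spatial.transform import Rotation as Ro
from station import bot
def snap(n):
    s=bot.read_state(); d=bot.snapshot(n); d['state']=s
    d['K']=np.array([[d['fx'],0,d['cx']],[0,d['fy'],d['cy']],[0,0,1.]]); d['D']=np.array(d['distortion'])
    if n=='wrist':
        R=Ro.from_euler('xyz',s['eef_rot'],degrees=True).as_matrix()
        H=np.array(d['hand_eye']); Rw=R@H[:3,:3]; C=R@H[:3,3]+s['ee_pos']
        d['R']=Rw.T; d['t']=-Rw.T@C
    d['R']=np.array(d['R']); d['t']=np.array(d['t']); d['C']=-d['R'].T@d['t']
    return d
def save(d,name,crop=None,scale=1):
    im=d['image'][:,:,::-1]
    if crop: x0,y0,x1,y1=crop; im=im[y0:y1,x0:x1]
    if scale!=1: im=cv2.resize(im,None,fx=scale,fy=scale,interpolation=cv2.INTER_CUBIC)
    cv2.imwrite('pics/'+name+'.png',im)
def ray(d,uv):
    p=cv2.undistortPoints(np.array(uv,float).reshape(-1,1,2),d['K'],d['D']).reshape(-1,2)
    return np.c_[p,np.ones(len(p))]@d['R']
def plane(d,uv,z):
    r=ray(d,uv); return d['C']+r*((z-d['C'][2])/r[:,2])[:,None]
def proj(d,P):
    rv=cv2.Rodrigues(d['R'])[0]; return cv2.projectPoints(np.array(P,float).reshape(-1,1,3),rv,d['t'],d['K'],d['D'])[0].reshape(-1,2)
def tri(d1,u1,d2,u2):
    a=ray(d1,[u1])[0];b=ray(d2,[u2])[0]
    s=np.linalg.lstsq(np.c_[a,-b],d2['C']-d1['C'],rcond=None)[0]
    p=d1['C']+a*s[0];q=d2['C']+b*s[1];return (p+q)/2,np.linalg.norm(p-q)
def inc(P,o,yaw):
    c,s=np.cos(yaw),np.sin(yaw);P=np.atleast_2d(P);return np.c_[o[0]+c*P[:,0]-s*P[:,1],o[1]+s*P[:,0]+c*P[:,1],P[:,2]]
def go(x,y,z,yaw=None,st=None):
    "print remaining shift in tool units and turn units (total)"
    s=st or bot.read_state(); R=Ro.from_euler('xyz',s['eef_rot'],degrees=True).as_matrix()
    d=R.T@(np.array([x,y,z])-s['ee_pos'])/0.12
    print('t %.1f pos'%s['t'],s['ee_pos'].round(4),'rot',s['eef_rot'].round(2),'grip %.3f'%s['gripper_width'],'F',s['wrist_force'].round(1))
    print('  shift units',d.round(3),'' if yaw is None else 'turn units %.3f'%((((s['eef_rot'][2]-yaw)+180)%360-180)/90))
E
python3 - <<'E'
from h import *
d=snap('top'); save(d,'topinc',(120,90,320,390),2); save(d,'topfl',(360,90,540,380),2)
e=snap('scene'); save(e,'scinc',(320,140,520,380),2.5)
E
```

```text
(no output)
```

View pics/topinc.png

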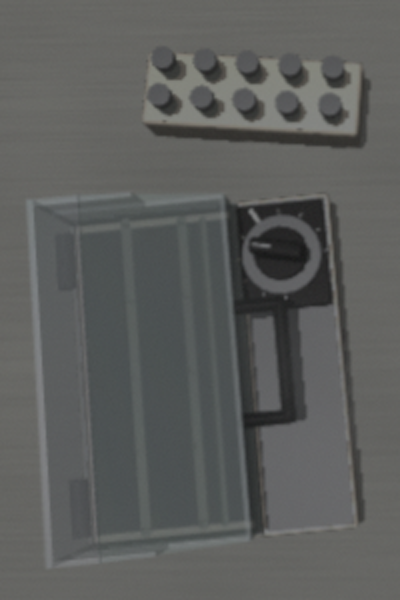

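View pics/topfl.png

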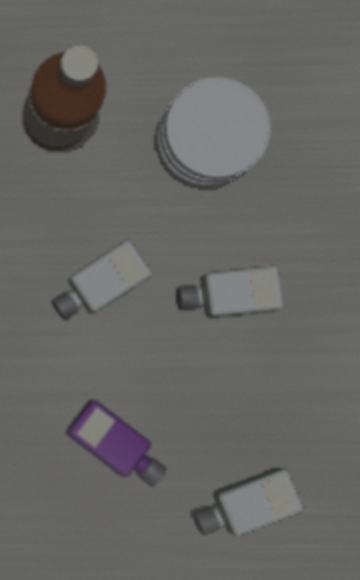

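View pics/scinc.png

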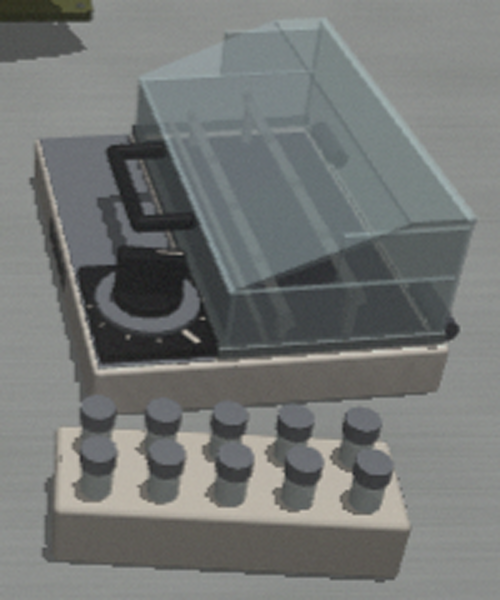

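```bash
python3 - <<'E'
from h import *
d=snap('top'); e=snap('scene')
C=lambda x,y:(120+x/2,90+y/2)
P=plane(d,[C(328,195),C(357,528)],.04); print(P)
v=P[0]-P[1]; yaw=np.arctan2(v[1],v[0]); print('len',np.linalg.norm(v),'yaw',np.degrees(yaw))
S=lambda x,y:(320+x/2.5,140+y/2.5)
Q=plane(e,[S(37,140),S(98,375),S(446,350)],.04);print('scene',Q); v2=Q[1]-Q[0];print(np.linalg.norm(v2),np.degrees(np.arctan2(v2[1],v2[0])))
m=(P[0]+P[1])/2; n=np.array([-np.sin(yaw),np.cos(yaw)]); o=m[:2]+.12*n; print('o',o)
m=(Q[0]+Q[1])/2; print('o scene',m[:2]+.12*n)
# overlay
import json
for nm,dd in (('top',d),('scene',e)):
    im=dd['image'].copy()
    pts=[[-.15,-.12,.04],[.15,-.12,.04],[.15,.12,.04],[-.15,.12,.04],[-.048,-.078,.085],[.048,-.078,.085],[.095,-.08,.094],[-.135,.0054,.0598],[.135,.0054,.0598],[-.135,.0506,.0762],[.135,.0506,.0762]]
    for p in proj(dd,inc(pts,o,yaw)): cv2.circle(im,tuple(int(round(a)) for a in p),2,(255,0,0),-1)
    dd['image']=im
save(d,'ov1',(120,90,320,390),2); save(e,'ov2',(320,140,520,380),2.5)
E
```

```text
[[0.70670868 0.05146867 0.04      ]
 [0.4104394  0.02603844 0.04      ]]
len 0.2973586763617127 yaw 4.905948925628594
scene [[0.42035819 0.02764658 0.04      ]
 [0.71470416 0.05441951 0.04      ]
 [0.69228655 0.28644942 0.04      ]]
0.29556105290775253 5.197170865724128
o [0.5483116  0.15831393]
o scene [0.55726873 0.16059342]
```

View pics/ov1.png

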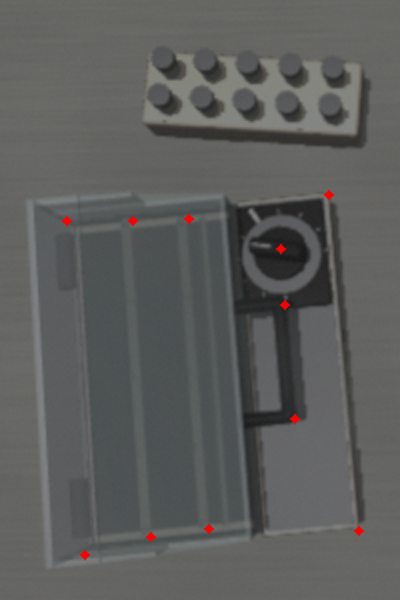

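View pics/ov2.png

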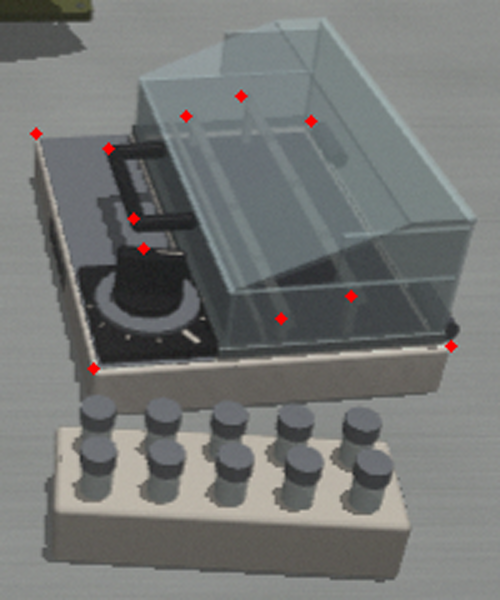

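Call:
step_arm(
  targets=[
    [0, 0, -0.5, 0.085],
    [0, 0, -0.5, 0.085],
    [0, 0, 0, 0],
  ],
  claw=-1,
)

```text
t: 0.72
ee_pos: [0.2259, -0.6121, 0.343]
eef_rot: [-179.9, -0.7, -85.0]
wrist_force: [-0.8, 0.4, -0.1]
gripper_width: 1.0
```

```bash
python3 - <<'E'
from h import *
go(.54,.06,.33,-85)
E
```

```text
t 0.7 pos [ 0.2259 -0.6121  0.343 ] rot [-179.86   -0.73  -85.04] grip 1.000 F [-0.8  0.4 -0.1]
  shift units [-5.354 -3.092  0.047] turn units -0.000
```

Call:
step_arm(
  targets=[
    [-0.44, -0.25, 0, 0],
    [-0.44, -0.25, 0, 0],
    [-0.44, -0.25, 0, 0],
    [-0.44, -0.25, 0, 0],
    [-0.44, -0.25, 0, 0],
    [-0.44, -0.25, 0, 0],
    [-0.44, -0.25, 0, 0],
    [-0.44, -0.25, 0, 0],
    [-0.44, -0.25, 0, 0],
    [-0.44, -0.25, 0, 0],
    [-0.44, -0.25, 0, 0],
    [-0.44, -0.25, 0, 0],
  ],
)

```text
t: 2.22
ee_pos: [0.5291, 0.0547, 0.3336]
eef_rot: [179.9, -0.0, -85.0]
wrist_force: [0.8, -1.1, 0.9]
gripper_width: 1.0
```

Call:
step_arm(
  targets=[
    [0, 0, 0, 0],
    [0, 0, 0, 0],
  ],
)

```text
t: 2.48
ee_pos: [0.5285, 0.0527, 0.3336]
eef_rot: [179.9, -0.0, -85.0]
wrist_force: [1.1, 0.2, -0.0]
gripper_width: 1.001
```

```bash
python3 - <<'E'
from h import *
go(.54,.08,.33,-85)
d=snap('wrist');save(d,'w1')
E
```

```text
t 2.5 pos [0.5285 0.0527 0.3336] rot [ 1.799e+02 -2.000e-02 -8.497e+01] grip 1.001 F [ 1.1  0.2 -0. ]
  shift units [-0.218 -0.115  0.029] turn units 0.000
```

View pics/w1.png

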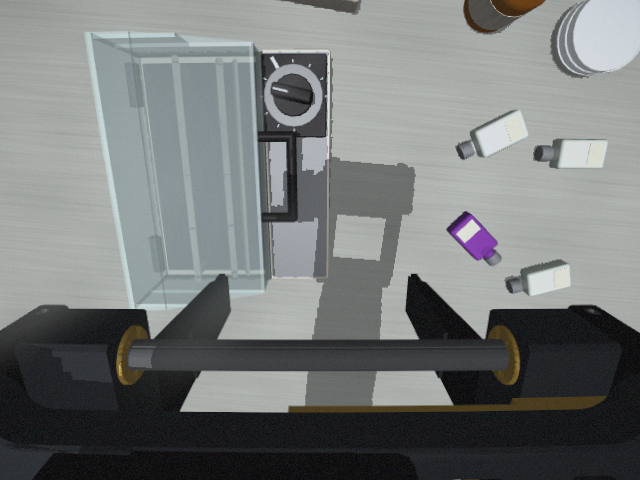

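```bash
python3 - <<'E'
from h import *
d=snap('wrist');save(d,'w1a',(80,20,340,320),2.6)
P=plane(d,[(330,51),(327,279)],.04);v=P[0]-P[1];print(P,np.linalg.norm(v),np.degrees(np.arctan2(v[1],v[0])))
np.save('w1.npy',d,allow_pickle=True)
E
```

```text
[[0.70842315 0.05070629 0.04      ]
 [0.4125632  0.02618928 0.04      ]] 0.29687403563462805 4.737102281040982
```

View pics/w1a.png

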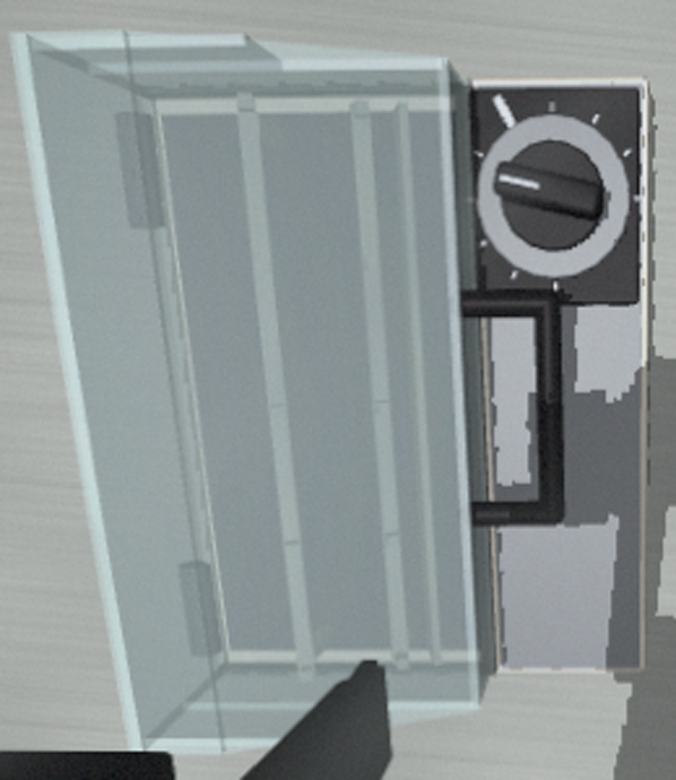

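```bash
python3 - <<'E'
from h import *
d=np.load('w1.npy',allow_pickle=True).item()
C=lambda x,y:(80+x/2.6,20+y/2.6)
yaw=np.radians(4.85);o=np.array([.5504,.158])
def back(p):
    q=p[:,:2]-o;c,s=np.cos(yaw),np.sin(yaw);return np.c_[c*q[:,0]+s*q[:,1],-s*q[:,0]+c*q[:,1]].round(4)
print('bar ends',back(plane(d,[C(550,300),C(550,515)],.089)))
print('disc c',back(plane(d,[C(554,195)],.062)))
print('grip bar ends',plane(d,[C(500,180),C(602,202)],.094),back(plane(d,[C(500,180),C(602,202)],.094)))
print('long mark',back(plane(d,[C(505,110)],.05)))
print('hi rail ends',back(plane(d,[C(246,100),C(305,672)],.0762)),'lo',back(plane(d,[C(360,107),C(400,660)],.0598)))
E
```

```text
bar ends [[ 0.0502 -0.0757]
 [-0.0469 -0.074 ]]
disc c [[ 0.0962 -0.0764]]
grip bar ends [[0.65365618 0.11067971 0.094     ]
 [0.64866359 0.0672241  0.094     ]] [[ 0.0989 -0.0559]
 [ 0.0902 -0.0988]]
long mark [[ 0.1339 -0.0538]]
hi rail ends [[ 0.1337  0.055 ]
 [-0.1327  0.0542]] lo [[ 0.1336  0.01  ]
 [-0.1327  0.0091]]
```

Call:
step_arm(
  targets=[
    [-0.12, -0.13, 0.3, 0],
    [-0.12, -0.13, 0.4, 0],
    [0, 0, 0.4, 0],
    [0, 0, 0, 0],
  ],
  claw=0.24,
)

```text
t: 3.08
ee_pos: [0.5544, 0.0826, 0.1979]
eef_rot: [179.5, 0.0, -85.1]
wrist_force: [0.0, 0.1, 0.4]
gripper_width: 0.637
```

```bash
python3 - <<'E'
from h import *
go(.5578,.0838,.074,-85)
d=snap('wrist');save(d,'w2')
im=d['image'].copy()
for p in proj(d,inc([[-.048,-.078,.091],[.048,-.078,.091],[0,-.078,.085]],(.5511,.1615),np.radians(4.95))): print(p)
E
```

```text
t 3.1 pos [0.5544 0.0826 0.1979] rot [ 1.7946e+02  1.0000e-02 -8.5140e+01] grip 0.637 F [0.  0.1 0.4]
  shift units [-0.007 -0.039  1.032] turn units -0.002
[314.45717977 285.8187001 ]
[314.0591872  173.84313108]
[314.32530674 230.60143801]
```

View pics/w2.png

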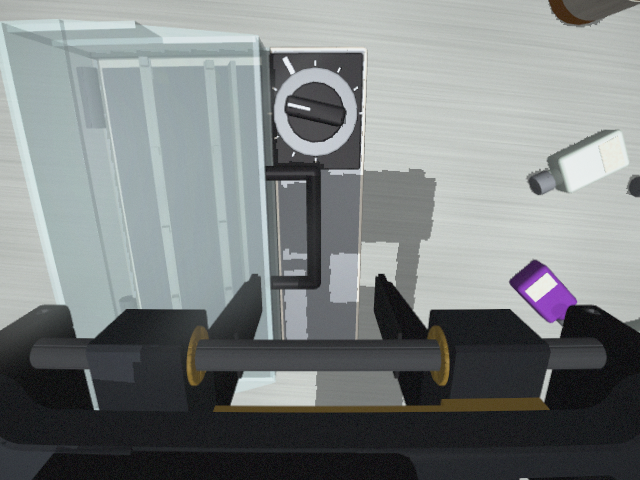

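Call:
step_arm(
  targets=[
    [0, -0.04, 0, 0],
    [0, 0, 0, 0],
    [0, 0, 0.3, 0],
    [0, 0, 0.3, 0],
    [0, 0, 0.3, 0],
    [0, 0, 0.13, 0],
    [0, 0, 0, 0],
  ],
)

```text
t: 4.0
ee_pos: [0.5623, 0.0844, 0.0791]
eef_rot: [180.0, 0.0, -85.0]
wrist_force: [0.5, -0.2, -0.0]
gripper_width: 0.382
```

Call:
step_arm(
  targets=[
    [0, 0, 0, 0],
    [0, 0, 0, 0],
    [0, 0, 0, 0],
    [0, 0, 0, 0],
  ],
  claw=1,
  squeeze=12,
)

```text
t: 4.5
ee_pos: [0.5631, 0.0867, 0.0799]
eef_rot: [-179.8, 0.3, -85.1]
wrist_force: [1.0, 7.2, -1.4]
gripper_width: 0.122
```

```bash
python3 - <<'E'
from h import *
go(.5578,.0838,.074,-85)
d=snap('wrist');save(d,'w3')
o=np.array([.5511,.1615]);yaw=np.radians(4.95)
r=.193;a0=np.arctan2(.043,.188)
for th in (0.2,.4,.6,.8,1.,1.2):
    a=a0+th; P=inc([0,.110-r*np.cos(a),.042+r*np.sin(a)],o,yaw)[0]; print(th,P.round(4),'rel units y,z',((-r*np.cos(a)+r*np.cos(a0))/.12).round(3),((r*np.sin(a)-r*np.sin(a0))/.12).round(3))
E
```

```text
t 4.5 pos [0.5631 0.0867 0.0799] rot [-179.83    0.26  -85.07] grip 0.122 F [ 1.   7.2 -1.4]
  shift units [0.021 0.046 0.049] turn units -0.001
0.2 [0.5568 0.0959 0.1216] rel units y,z 0.102 0.304
0.4 [0.5551 0.1151 0.1549] rel units y,z 0.263 0.582
0.6 [0.5529 0.1406 0.1837] rel units y,z 0.476 0.823
0.8 [0.5503 0.1713 0.2069] rel units y,z 0.733 1.016
1.0 [0.5473 0.2059 0.2236] rel units y,z 1.022 1.154
1.2 [0.544  0.2431 0.2329] rel units y,z 1.334 1.233
```

View pics/w3.png

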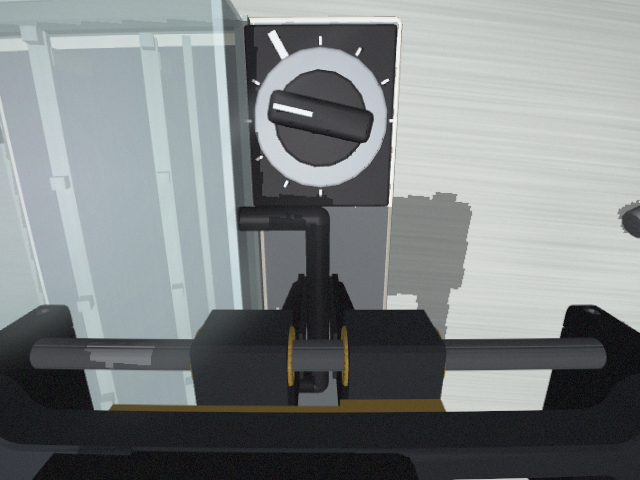

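Call:
step_arm(
  targets=[
    [0, 0, 0, 0],
    [0.01, 0.04, 0.07, 0],
    [0, 0, 0, 0],
  ],
  claw=0.6,
)

```text
t: 4.92
ee_pos: [0.5563, 0.0826, 0.0695]
eef_rot: [179.9, 0.0, -85.0]
wrist_force: [-0.8, 0.8, 0.6]
gripper_width: 0.197
```

Call:
step_arm(
  targets=[
    [0, 0, 0, 0],
    [0, 0, 0, 0],
    [0, 0, 0, 0],
  ],
  claw=1,
  squeeze=25,
)

```text
t: 5.3
ee_pos: [0.556, 0.0861, 0.0695]
eef_rot: [179.8, 0.4, -85.1]
wrist_force: [-2.6, 11.9, -2.7]
gripper_width: 0.124
```

Call:
step_arm(
  targets=[
    [-0.05, 0, -0.15, 0],
    [-0.05, 0, -0.15, 0],
    [-0.08, 0, -0.14, 0],
    [-0.08, 0, -0.14, 0],
    [-0.1, 0, -0.12, 0],
    [-0.1, 0, -0.12, 0],
    [0, 0, 0, 0],
  ],
)

```text
t: 6.18
ee_pos: [0.5512, 0.14, 0.1683]
eef_rot: [179.8, 0.2, -85.0]
wrist_force: [-1.9, 5.3, -6.2]
gripper_width: 0.12
```

Call:
step_arm(
  targets=[
    [-0.12, 0, -0.1, 0],
    [-0.13, 0, -0.09, 0],
    [-0.14, 0, -0.08, 0],
    [-0.15, 0, -0.06, 0],
    [-0.15, 0, -0.05, 0],
    [-0.15, 0, -0.03, 0],
    [0, 0, 0, 0],
  ],
)

```text
t: 7.05
ee_pos: [0.5441, 0.2401, 0.2213]
eef_rot: [-179.9, 0.0, -84.9]
wrist_force: [-6.1, -0.3, 3.0]
gripper_width: 0.12
```

```bash
python3 - <<'E'
from h import *
d=snap('wrist');save(d,'w4')
d=snap('scene');save(d,'s4')
E
```

```text
(no output)
```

View pics/s4.png

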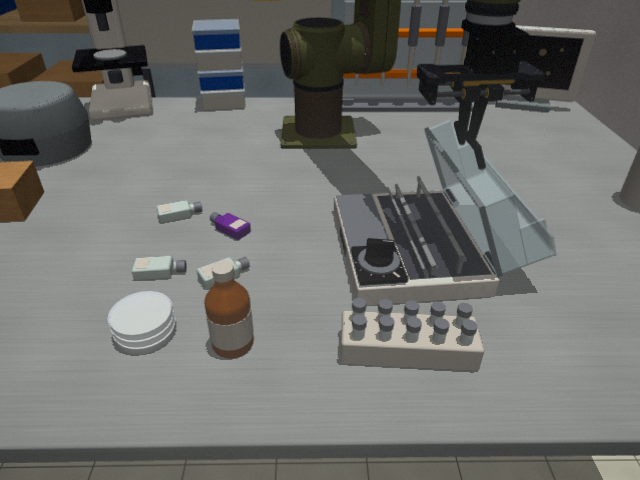

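Hood is at about 1.2 rad in the gripper (scene pixel 475,155). Release and rise so the springs finish the opening.

Call:
step_arm(
  targets=[
    [0, 0, 0, 0],
    [0, 0, -0.2, 0],
    [0, 0, -0.4, 0],
    [0, 0, -0.3, 0],
    [0.3, 0, 0, 0],
    [0.4, 0, 0, 0],
    [0.4, 0, 0, 0],
    [0, 0, 0, 0],
    [0, 0, 0, 0],
  ],
  claw=0.3,
)

```text
t: 8.28
ee_pos: [0.5561, 0.107, 0.3274]
eef_rot: [-179.9, 0.0, -85.1]
wrist_force: [-0.9, 1.1, 0.4]
gripper_width: 0.351
```

```bash
python3 - <<'E'
from h import *
go(.6526,.0900,.20,-85)
d=snap('scene');save(d,'s5')
E
```

```text
t 8.3 pos [0.5561 0.107  0.3274] rot [-1.7986e+02  1.0000e-02 -8.5060e+01] grip 0.351 F [-0.9  1.1  0.4]
  shift units [ 0.211 -0.786  1.063] turn units -0.001
```

View pics/s5.png

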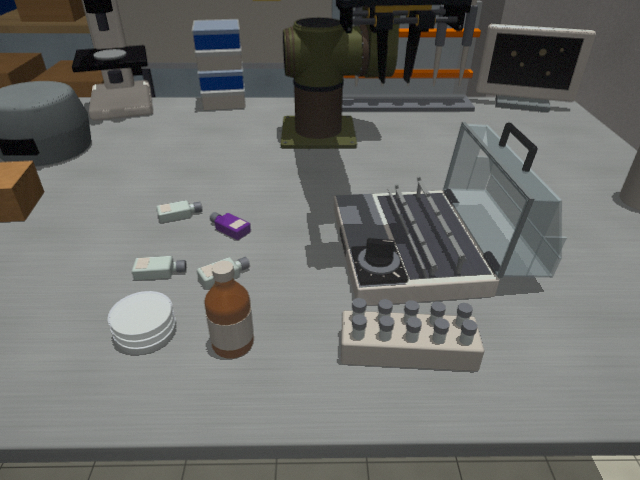

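Call:
step_arm(
  targets=[
    [0, 0, 0.06, -0.109],
    [0, 0, 0.06, -0.109],
    [0, 0, 0.06, -0.109],
    [0, 0, 0.06, -0.109],
    [0, 0, 0.06, -0.109],
    [0, 0, 0.06, -0.109],
    [0, 0, 0.06, -0.109],
    [0, 0, 0.06, -0.109],
    [0, 0, 0, 0],
  ],
)

```text
t: 9.45
ee_pos: [0.5552, 0.108, 0.2681]
eef_rot: [180.0, 0.0, -6.6]
wrist_force: [-0.7, 0.7, 0.8]
gripper_width: 0.348
```

```bash
python3 - <<'E'
from h import *
go(.6526,.0900,.20,-6.5)
E
```

```text
t 9.4 pos [0.5552 0.108  0.2681] rot [ 1.7999e+02  5.0000e-02 -6.5600e+00] grip 0.348 F [-0.7  0.7  0.8]
  shift units [0.824 0.056 0.567] turn units -0.001
```

Call:
step_arm(
  targets=[
    [0.41, 0.03, 0.1, 0],
    [0.41, 0.03, 0.2, 0],
    [0, 0, 0.26, 0],
    [0, 0, 0, 0],
  ],
)

```text
t: 9.95
ee_pos: [0.651, 0.0889, 0.1979]
eef_rot: [179.9, 0.4, -6.6]
wrist_force: [-0.2, -1.0, 0.1]
gripper_width: 0.348
```

```bash
python3 - <<'E'
from h import *
go(.6526,.0900,.072,-6.5)
d=snap('wrist');save(d,'w6'); print(proj(d,[[.6526,.09,.094]]))
E
```

```text
t 9.9 pos [0.651  0.0889 0.1979] rot [179.94   0.36  -6.64] grip 0.348 F [-0.2 -1.   0.1]
  shift units [ 0.018 -0.012  1.049] turn units -0.002
[[319.09049094 234.73510643]]
```

View pics/w6.png

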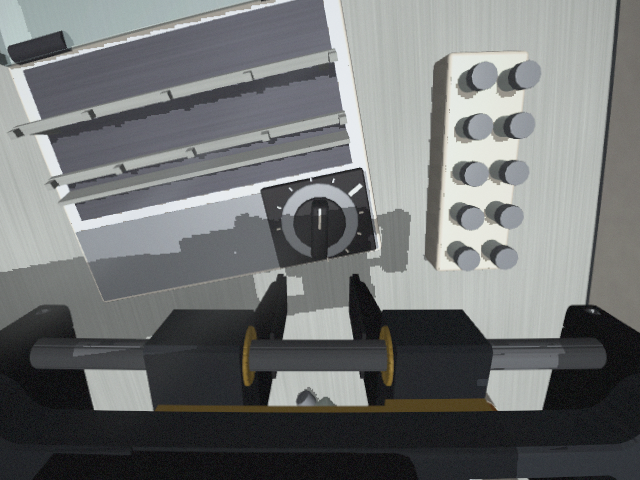

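Call:
step_arm(
  targets=[
    [0.01, -0.02, 0.35, 0],
    [0, 0, 0.35, 0],
    [0, 0, 0.3, 0],
    [0, 0, 0.03, 0],
    [0, 0, 0, 0],
  ],
)

```text
t: 10.62
ee_pos: [0.6553, 0.0911, 0.0807]
eef_rot: [-180.0, -0.2, -6.6]
wrist_force: [0.0, -0.7, 1.3]
gripper_width: 0.349
```

Call:
step_arm(
  targets=[
    [0, 0, 0, 0],
    [0, 0, 0, 0],
    [0, 0, 0, 0],
  ],
  claw=1,
  squeeze=25,
)

```text
t: 11.0
ee_pos: [0.6521, 0.091, 0.0795]
eef_rot: [180.0, 0.3, -6.5]
wrist_force: [-9.4, 1.0, 8.1]
gripper_width: 0.141
```

Call:
step_arm(
  targets=[
    [0, 0, 0, 0.08],
    [0, 0, 0, 0.09],
    [0, 0, 0, 0.09],
    [0, 0, 0, 0.09],
    [0, 0, 0, 0.09],
    [0, 0, 0, 0.1],
    [0, 0, 0, 0],
  ],
)

```text
t: 11.88
ee_pos: [0.6506, 0.0919, 0.0794]
eef_rot: [179.7, 0.4, -55.2]
wrist_force: [-14.8, 3.1, 10.8]
gripper_width: 0.146
```

```bash
python3 - <<'E'
from h import *
go(.6526,.0900,.072,-55)
E
```

```text
t 11.9 pos [0.6506 0.0919 0.0794] rot [179.65   0.37 -55.2 ] grip 0.146 F [-14.8   3.1  10.8]
  shift units [ 0.023 -0.005  0.062] turn units -0.002
```

Call:
step_arm(
  targets=[
    [0, 0, 0, 0],
    [0, 0, 0, 0],
    [0, 0, -0.3, 0],
    [0, 0, -0.4, 0],
    [0, 0, -0.5, 0],
    [0, 0, -0.4, 0],
    [0, 0, 0, 0],
  ],
  claw=0.2,
)

```text
t: 12.75
ee_pos: [0.6569, 0.0906, 0.2772]
eef_rot: [-179.4, -0.4, -55.2]
wrist_force: [-0.5, -0.1, 0.3]
gripper_width: 0.404
```

```bash
python3 - <<'E'
from h import *
go(.6526,.0900,.072,-55)
d=snap('wrist');save(d,'w7')
t=snap('top');save(t,'t7');save(t,'t7d',(220,170,300,250),7);save(t,'t7f',(360,190,540,380),3)
np.save('w7.npy',d,allow_pickle=True)
E
```

```text
t 12.8 pos [0.6569 0.0906 0.2772] rot [-179.42   -0.37  -55.17] grip 0.404 F [-0.5 -0.1  0.3]
  shift units [-0.027  0.05   1.709] turn units -0.002
```

View pics/w7.png

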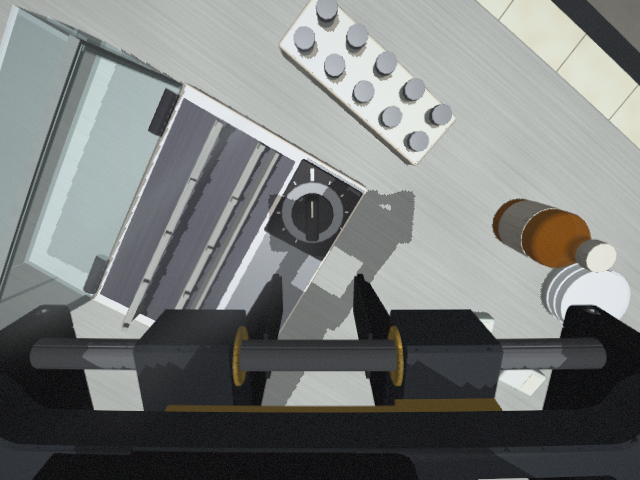

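View pics/t7f.png

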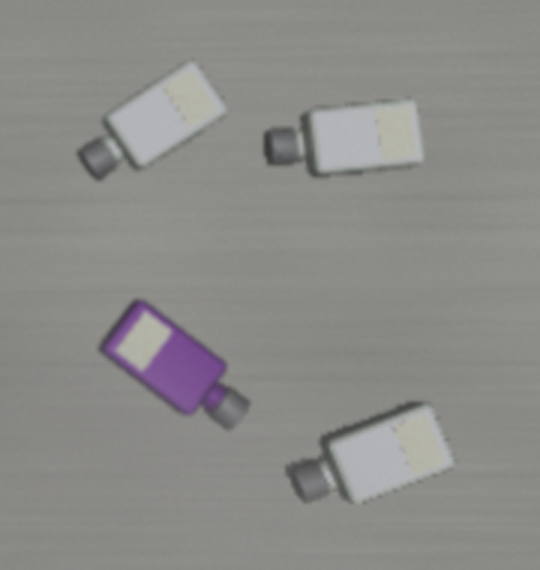

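```bash
cat >> h.py <<'E'
def flasks(d,roi=None,thr=None,zc=.022):
    im=d['image']; hsv=cv2.cvtColor(im,cv2.COLOR_RGB2HSV); g=im.min(2)
    m=np.zeros(g.shape,np.uint8); x0,y0,x1,y1=roi or (0,0,640,480)
    bg=np.median(g[y0:y1,x0:x1]); th=thr or bg+35
    m[y0:y1,x0:x1]=(cv2.GaussianBlur(im,(3,3),0).max(2)[y0:y1,x0:x1]>th)&(hsv[y0:y1,x0:x1,1]<90)
    m=cv2.morphologyEx(m,cv2.MORPH_CLOSE,np.ones((5,5)))
    out=[]
    for c in cv2.findContours(m,cv2.RETR_EXTERNAL,cv2.CHAIN_APPROX_NONE)[0]:
        if cv2.contourArea(c)<150: continue
        r=cv2.minAreaRect(c); b=cv2.boxPoints(r)
        P=plane(d,b,zc); e=[P[1]-P[0],P[2]-P[1]]; l=[np.linalg.norm(a) for a in e]
        a=e[int(l[1]>l[0])]; a=a if a[1]>0 else -a
        out.append((r[0],P.mean(0),np.degrees(np.arctan2(a[1],a[0])),sorted(l)))
    return bg,out
E
python3 - <<'E'
from h import *
t=snap('top')
bg,o=flasks(t,(370,195,540,380)); print(bg)
for r in o: print(np.round(r[0],1),r[1].round(4),'long axis deg %.1f'%r[2],np.round(r[3],4))
w=np.load('w7.npy',allow_pickle=True).item()
E
```

```text
135.0
[490.7 341.1] [ 0.4303 -0.3111  0.022 ] long axis deg 111.4 [0.0333 0.0595]
[482.2 234.9] [ 0.6183 -0.3056  0.022 ] long axis deg 95.2 [0.0326 0.0596]
[415.5 227.3] [ 0.6336 -0.187   0.022 ] long axis deg 122.6 [0.0329 0.0593]
```

```bash
python3 - <<'E'
from h import *
t=snap('top');s=snap('scene')
print('cap',plane(t,[(399.5,121.5)],.15)); 
print('scene cap top',plane(s,[(224,270)],.15),'base front-most',plane(s,[(233,355)],0))
print('dishes',plane(t,[(468,154)],.045))
save(t,'tb',(340,90,520,250),3.5);save(s,'sb',(90,180,290,370),3.5)
E
```

```text
cap [[ 0.78584449 -0.14214856  0.15      ]]
scene cap top [[ 0.79578967 -0.13926782  0.15      ]] base front-most [[ 0.81198398 -0.13955327  0.        ]]
dishes [[ 0.76180716 -0.27961727  0.045     ]]
```

View pics/tb.png

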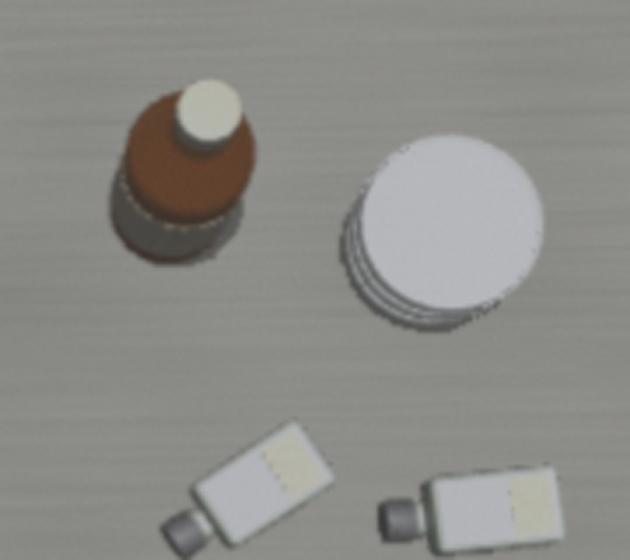

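View pics/sb.png

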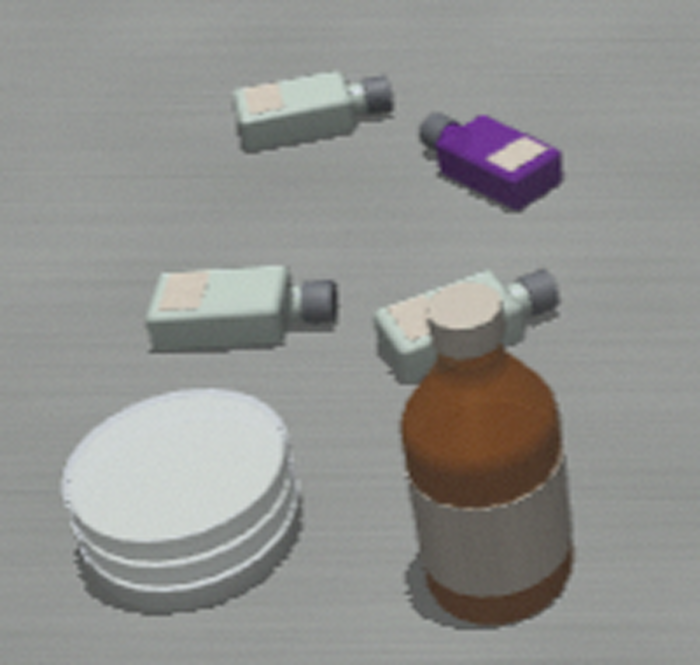

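Call:
step_arm(
  targets=[
    [0, 0, 0, -0.108],
    [0, 0, 0, -0.108],
    [0, 0, 0, -0.108],
    [0, 0, 0, -0.108],
    [0, 0, 0, -0.108],
    [0, 0, 0, -0.108],
    [0, 0, 0, -0.108],
    [0, 0, 0, -0.108],
    [0, 0, 0, -0.108],
    [0, 0, 0, 0],
  ],
  claw=-0.5,
)

```text
t: 14.25
ee_pos: [0.6533, 0.0906, 0.2679]
eef_rot: [-179.9, 0.1, 32.2]
wrist_force: [0.3, 0.7, -0.4]
gripper_width: 0.754
```

```bash
python3 - <<'E'
from h import *
go(.6336,-.187,.2,32.6)
E
```

```text
t 14.2 pos [0.6533 0.0906 0.2679] rot [-1.7992e+02  1.5000e-01  3.2210e+01] grip 0.754 F [ 0.3  0.7 -0.4]
  shift units [-1.371  1.87   0.566] turn units -0.004
```

Call:
step_arm(
  targets=[
    [-0.28, 0.38, 0, 0],
    [-0.28, 0.38, 0, 0],
    [-0.28, 0.38, 0.05, 0],
    [-0.28, 0.38, 0.15, 0],
    [-0.25, 0.35, 0.2, 0],
    [0, 0, 0.15, 0],
    [0, 0, 0, 0],
  ],
)

```text
t: 15.12
ee_pos: [0.6337, -0.186, 0.2007]
eef_rot: [-179.7, 0.2, 32.2]
wrist_force: [0.2, 0.5, -0.2]
gripper_width: 0.752
```

```bash
python3 - <<'E'
from h import *
go(.6336,-.187,.2,32.6)
d=snap('wrist');save(d,'w8');print(proj(d,[[.6336,-.187,.012]]))
print([ (np.round(r[0]),r[1].round(4),round(r[2],1),np.round(r[3],4)) for r in flasks(d,(0,0,640,300))[1]])
E
```

```text
t 15.1 pos [ 0.6337 -0.186   0.2007] rot [-1.7973e+02  1.6000e-01  3.2220e+01] grip 0.752 F [ 0.2  0.5 -0.2]
  shift units [-0.005  0.007  0.006] turn units -0.004
[[317.93289985 215.16553345]]
[(array([256., 287.]), array([ 0.6181, -0.2897,  0.022 ]), np.float64(5.6), array([0.0279, 0.0337])), (array([318., 217.]), array([ 0.6339, -0.1873,  0.022 ]), np.float64(123.1), array([0.0341, 0.061 ])), (array([ 90., 214.]), array([ 0.4312, -0.3116,  0.022 ]), np.float64(112.5), array([0.0344, 0.0667])), (array([627.,  86.]), array([0.8138, 0.0777, 0.022 ]), np.float64(84.5), array([0.0668, 0.0881]))]
```

View pics/w8.png

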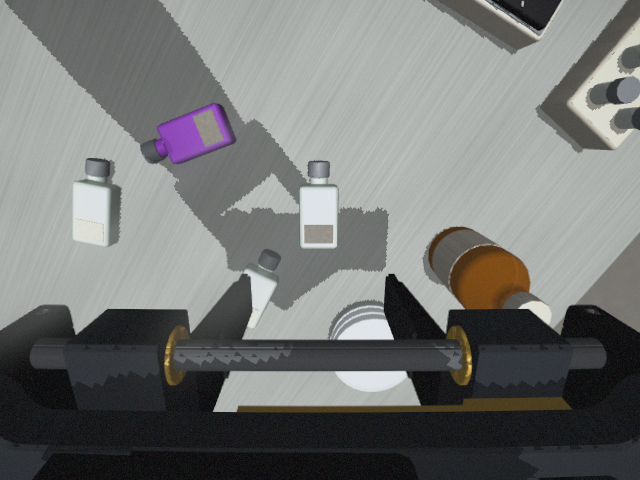

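Call:
step_arm(
  targets=[
    [0, 0.01, 0.4, 0],
    [0, 0, 0.4, 0],
    [0, 0, 0.4, 0],
    [0, 0, 0.3, 0],
    [0, 0, 0.06, 0],
    [0, 0, 0, 0],
  ],
)

```text
t: 15.92
ee_pos: [0.6368, -0.1873, 0.0181]
eef_rot: [179.9, -0.1, 32.4]
wrist_force: [0.3, -0.2, 1.1]
gripper_width: 0.747
```

```bash
python3 - <<'E'
from h import *
go(.6339,-.1873,.005,32.8)
E
```

```text
t 15.9 pos [ 0.6368 -0.1873  0.0181] rot [ 1.7992e+02 -6.0000e-02  3.2390e+01] grip 0.747 F [ 0.3 -0.2  1.1]
  shift units [-0.021 -0.013  0.109] turn units -0.005
```

Call:
step_arm(
  targets=[
    [-0.02, -0.01, 0.08, 0],
    [0, 0, 0, 0],
    [0, 0, 0, 0],
  ],
)

```text
t: 16.3
ee_pos: [0.6333, -0.1884, 0.0078]
eef_rot: [180.0, -0.0, 32.3]
wrist_force: [-0.5, -0.9, 0.0]
gripper_width: 0.749
```

Call:
step_arm(
  targets=[
    [0, 0, 0, 0],
    [0, 0, 0, 0],
    [0, 0, 0, 0],
    [0, 0, 0, 0],
  ],
  claw=1,
  squeeze=15,
)

```text
t: 16.8
ee_pos: [0.6331, -0.1882, 0.0071]
eef_rot: [180.0, -0.0, 32.3]
wrist_force: [0.7, -0.1, 0.5]
gripper_width: 0.421
```

Call:
step_arm(
  targets=[
    [0, 0, -0.1, 0],
    [0, 0, -0.3, 0],
    [0, 0, -0.4, 0],
    [0, 0, -0.4, 0],
    [0, 0, -0.4, 0],
    [0, 0, 0, 0],
  ],
)

```text
t: 17.55
ee_pos: [0.6359, -0.1892, 0.2064]
eef_rot: [179.5, -0.4, 32.3]
wrist_force: [-0.2, -0.5, -0.7]
gripper_width: 0.418
```

```bash
python3 - <<'E'
from h import *
x,y,z=inc([.033,.0201,.20],(.5511,.1615),np.radians(4.95))[0];print(x,y)
go(x,y,.2,4.95)
d=snap('wrist');save(d,'w9')
E
```

```text
0.5822425664717289 0.1843724846388396
t 17.6 pos [ 0.6359 -0.1892  0.2064] rot [179.47  -0.39  32.34] grip 0.418 F [-0.2 -0.5 -0.7]
  shift units [ 1.287 -2.87   0.035] turn units 0.304
```

View pics/w9.png

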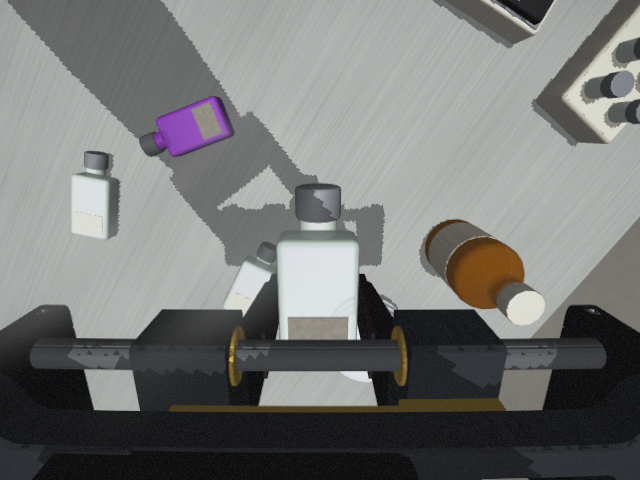

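Call:
step_arm(
  targets=[
    [0, 0, 0, 0.1],
    [0, 0, 0, 0.1],
    [0, 0, 0, 0.104],
    [0, 0, 0, 0],
  ],
)

```text
t: 18.1
ee_pos: [0.6319, -0.1878, 0.1967]
eef_rot: [-179.9, 0.2, 5.1]
wrist_force: [0.4, -0.1, -0.9]
gripper_width: 0.421
```

```bash
python3 - <<'E'
from h import *
go(.5822,.1844,.2,4.95)
E
```

```text
t 18.1 pos [ 0.6319 -0.1878  0.1967] rot [-179.91    0.19    5.08] grip 0.421 F [ 0.4 -0.1 -0.9]
  shift units [-0.138 -3.126 -0.022] turn units 0.001
```

Call:
step_arm(
  targets=[
    [-0.02, -0.3, 0, 0],
    [-0.02, -0.4, 0, 0],
    [-0.02, -0.45, 0, 0],
    [-0.02, -0.45, 0, 0],
    [-0.02, -0.45, 0, 0],
    [-0.02, -0.45, 0, 0],
    [-0.02, -0.4, 0, 0],
    [0, -0.2, 0, 0],
    [0, 0, 0, 0],
    [0, 0, 0, 0],
  ],
)

```text
t: 19.35
ee_pos: [0.5838, 0.1803, 0.1983]
eef_rot: [180.0, 0.1, 5.0]
wrist_force: [-0.8, -0.4, -0.5]
gripper_width: 0.416
```

```bash
python3 - <<'E'
from h import *
go(.5822,.1844,.087,4.95)
d=snap('wrist');save(d,'w10')
o=(.5511,.1615);yaw=np.radians(4.95)
pts=[[x,y,z] for x in (-.132,-.066,0,.066,.132) for y,z in ((.0054,.0678),(.0506,.0842))]
print(proj(d,inc(pts,o,yaw)).round(0).tolist())
E
```

```text
t 19.4 pos [0.5838 0.1803 0.1983] rot [1.7996e+02 7.0000e-02 5.0300e+00] grip 0.416 F [-0.8 -0.4 -0.5]
  shift units [-0.009 -0.036  0.927] turn units 0.001
[[134.0, 239.0], [116.0, 192.0], [206.0, 239.0], [195.0, 192.0], [279.0, 239.0], [276.0, 192.0], [353.0, 239.0], [356.0, 192.0], [426.0, 239.0], [436.0, 192.0]]
```

View pics/w10.png

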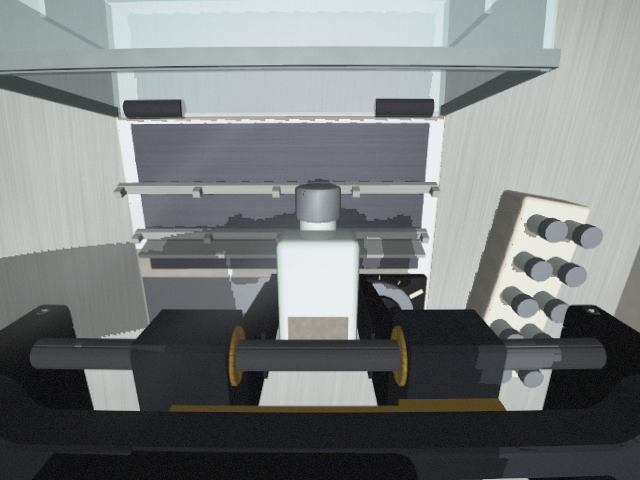

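Call:
step_arm(
  targets=[
    [-0.01, -0.036, 0.2, 0],
    [0, 0, 0.3, 0],
    [0, 0, 0.3, 0],
    [0, 0, 0.12, 0],
    [0, 0, 0, 0],
    [0, 0, 0, 0],
  ],
)

```text
t: 20.15
ee_pos: [0.5838, 0.1851, 0.0906]
eef_rot: [-180.0, -0.2, 5.0]
wrist_force: [0.2, 0.3, -0.7]
gripper_width: 0.418
```

```bash
python3 - <<'E'
from h import *
go(.5822,.1844,.074,4.95)
E
```

```text
t 20.1 pos [0.5838 0.1851 0.0906] rot [-1.7998e+02 -1.7000e-01  4.9500e+00] grip 0.418 F [ 0.2  0.3 -0.7]
  shift units [-0.014  0.005  0.138] turn units 0.000
```

Call:
step_arm(
  targets=[
    [-0.01, 0, 0.03, 0],
    [0, 0, 0.03, 0],
    [0, 0, 0.03, 0],
    [0, 0, 0.03, 0],
    [0, 0, 0, 0],
    [0, 0, 0, 0],
  ],
  squeeze=4,
)

```text
t: 20.9
ee_pos: [0.5808, 0.1852, 0.0738]
eef_rot: [-180.0, 0.1, 5.0]
wrist_force: [-0.8, -0.1, -1.2]
gripper_width: 0.423
```

```bash
python3 - <<'E'
from h import *
go(.5822,.1844,.074,4.95)
d=snap('wrist');save(d,'w11')
e=snap('scene');save(e,'s11',(320,120,580,310),3)
E
```

```text
t 20.9 pos [0.5808 0.1852 0.0738] rot [-1.7998e+02  6.0000e-02  4.9700e+00] grip 0.423 F [-0.8 -0.1 -1.2]
  shift units [ 0.011  0.008 -0.002] turn units 0.000
```

View pics/s11.png

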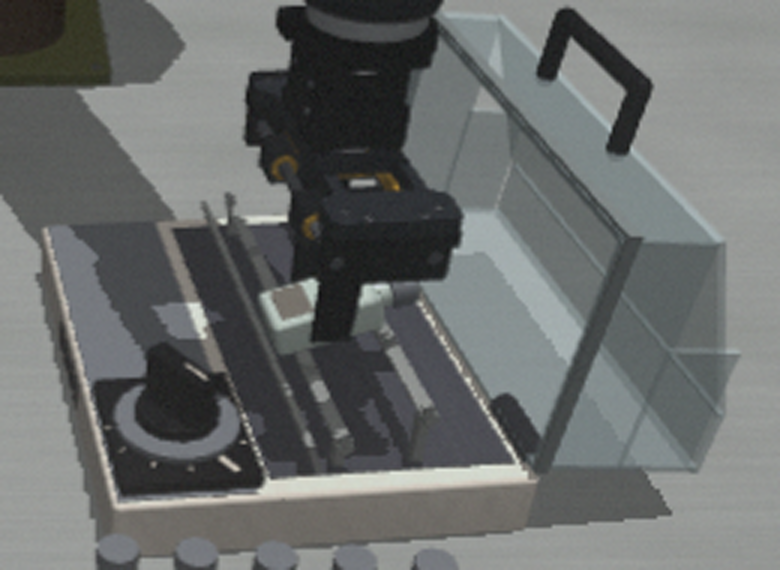

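View pics/w11.png

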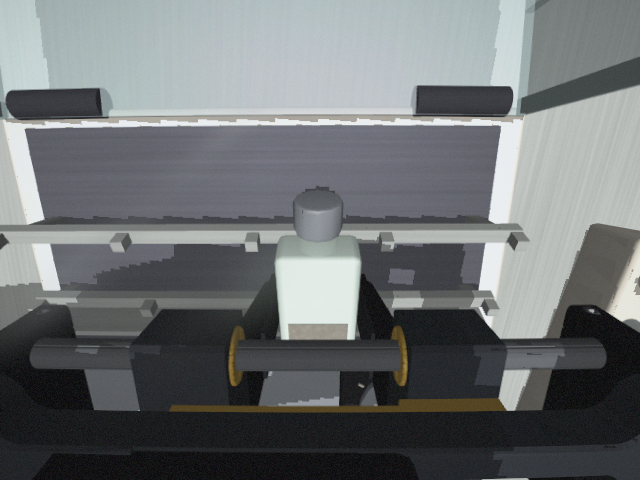

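Call:
step_arm(
  targets=[
    [0, 0, 0, 0],
    [0, 0, 0, 0],
    [0, 0, 0, 0],
    [0, 0, -0.1, 0],
    [0, 0, -0.3, 0],
    [0, 0, -0.4, 0],
    [0, 0, -0.4, 0],
    [0, 0, -0.2, 0],
    [0, 0, 0, 0],
  ],
  claw=-0.2,
)

```text
t: 22.12
ee_pos: [0.5828, 0.1854, 0.2463]
eef_rot: [-179.9, -0.4, 5.0]
wrist_force: [0.4, 0.7, -0.6]
gripper_width: 0.598
```

```bash
python3 - <<'E'
from h import *
d=snap('wrist');save(d,'w12')
t=snap('top')
for r in flasks(t,(370,195,540,380))[1]: print(np.round(r[0],1),r[1].round(4),'%.1f'%r[2])
go(.6183,-.3056,.2,5.2)
E
```

```text
[490.7 340.9] [ 0.4307 -0.3112  0.022 ] 111.4
[482.3 235. ] [ 0.6182 -0.3059  0.022 ] 95.2
t 22.2 pos [0.5809 0.185  0.2417] rot [1.7999e+02 4.0000e-02 4.9700e+00] grip 0.600 F [ 0.2 -0.3 -0.5]
  shift units [-0.043  4.1    0.348] turn units -0.003
```

View pics/w12.png

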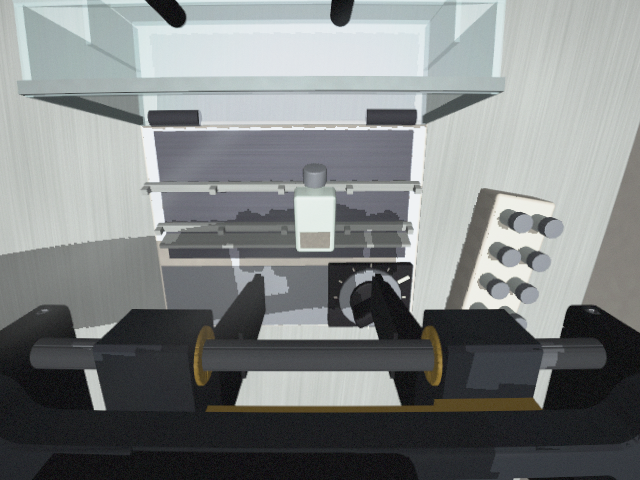

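```bash
cat >> h.py <<'E'
O=np.array([.5511,.1615]);YAW=np.radians(4.95)
def rackp(x,s,n):
    c,q=np.cos(np.radians(20)),np.sin(np.radians(20))
    return inc([x,.028+s*c-n*q,.068+s*q+n*c],O,YAW)[0]
def rackplane(d,uv,n):
    "pixels onto plane at height n above the rack plane -> (x,s)"
    p0=rackp(0,0,n);ex=rackp(1,0,n)-p0;es=rackp(0,1,n)-p0;en=rackp(0,0,n+1)-p0
    r=ray(d,uv);P=d['C']+r*(((p0-d['C'])@en)/(r@en))[:,None];return np.c_[(P-p0)@ex,(P-p0)@es].round(4)
E
python3 - <<'E'
from h import *
d=snap('wrist');save(d,'w12c',(260,150,370,270),6)
for c in (-.008,-.004,0): print(c,proj(d,[rackp(.033,c-.033,.024),rackp(.033,c+.033,.024),rackp(.033,c+.049,.023)]).round(1).tolist())
print(proj(d,[rackp(.033,-.041,.0075)]))
E
```

```text
-0.008 [[318.4, 256.6], [318.6, 200.5], [318.7, 184.2]]
-0.004 [[318.5, 253.5], [318.6, 196.6], [318.7, 180.1]]
0 [[318.5, 250.4], [318.6, 192.7], [318.7, 175.9]]
[[318.42869919 246.6081048 ]]
```

View pics/w12c.png

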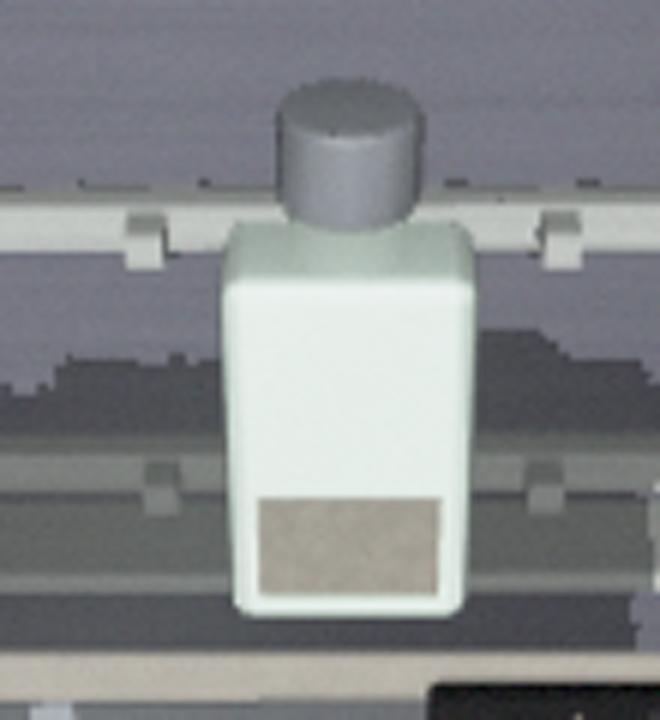

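Call:
step_arm(
  targets=[
    [0, 0.35, 0, 0],
    [0, 0.45, 0, 0],
    [0, 0.45, 0, 0],
    [0, 0.45, 0, 0],
    [0, 0.45, 0, 0],
    [0, 0.45, 0, 0],
    [0, 0.45, 0, 0],
    [-0.02, 0.45, 0.1, 0],
    [-0.02, 0.35, 0.1, 0],
    [0, 0.25, 0.15, 0],
    [0, 0, 0, 0],
    [0, 0, 0, 0],
  ],
  claw=-0.5,
)

```text
t: 23.78
ee_pos: [0.6186, -0.3046, 0.1989]
eef_rot: [-179.9, 0.1, 5.0]
wrist_force: [0.0, -0.1, 1.0]
gripper_width: 0.751
```

```bash
python3 - <<'E'
from h import *
d=snap('wrist');save(d,'w13')
for r in flasks(d,(150,150,470,300))[1]: print(np.round(r[0],1),r[1].round(4),'%.1f'%r[2],r[3])
t=snap('top')
for r in flasks(t,(370,195,540,380))[1]: print(np.round(r[0],1),r[1].round(4),'%.1f'%r[2])
go(.6183,-.3056,.0075,5.2)
E
```

```text
[155.5 218. ] [ 0.4528 -0.321   0.022 ] 87.2 [np.float64(0.011330578011140284), np.float64(0.03411385948627579)]
[317.5 212. ] [ 0.6184 -0.301   0.022 ] 95.8 [np.float64(0.03461077118288357), np.float64(0.0706079443190667)]
[447. 211.] [ 0.7501 -0.289   0.022 ] 102.1 [np.float64(0.04354817494076391), np.float64(0.09663972093524607)]
[490.7 340.9] [ 0.4307 -0.3112  0.022 ] 111.4
[475.3 235.6] [ 0.6171 -0.2934  0.022 ] 96.6
t 23.9 pos [ 0.6194 -0.3044  0.2006] rot [-1.80e+02 -2.00e-02  5.04e+00] grip 0.745 F [0.  0.3 0.1]
  shift units [-0.01   0.009  1.609] turn units -0.002
```

View pics/w13.png

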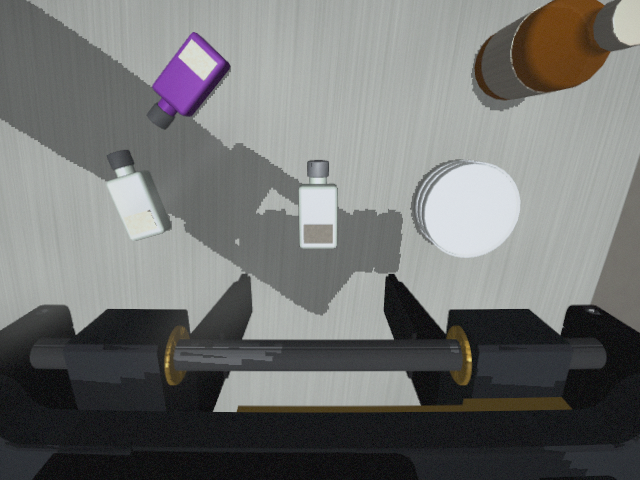

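Call:
step_arm(
  targets=[
    [-0.01, 0.01, 0.4, 0],
    [0, 0, 0.4, 0],
    [0, 0, 0.4, 0],
    [0, 0, 0.3, 0],
    [0, 0, 0.08, 0],
    [0, 0, 0.03, 0],
    [0, 0, 0, 0],
    [0, 0, 0, 0],
  ],
)

```text
t: 24.88
ee_pos: [0.6193, -0.3075, 0.0092]
eef_rot: [179.9, -0.2, 5.0]
wrist_force: [-0.5, -0.1, -0.7]
gripper_width: 0.75
```

Call:
step_arm(
  targets=[
    [0, 0, 0, 0],
    [0, 0, 0, 0],
    [0, 0, 0, 0],
    [0, 0, 0, 0],
  ],
  claw=1,
  squeeze=15,
)

```text
t: 25.38
ee_pos: [0.618, -0.3068, 0.0071]
eef_rot: [-180.0, -0.0, 5.0]
wrist_force: [-0.3, 0.2, 1.4]
gripper_width: 0.421
```

Call:
step_arm(
  targets=[
    [0, 0, -0.1, 0],
    [0, 0, -0.3, 0],
    [0, 0, -0.4, 0],
    [0, 0, -0.4, 0],
    [0, 0, -0.4, 0],
    [0, 0, 0, 0],
  ],
)

```text
t: 26.12
ee_pos: [0.6207, -0.3084, 0.2066]
eef_rot: [179.6, -0.5, 5.0]
wrist_force: [-0.4, -0.7, -0.5]
gripper_width: 0.423
```

```bash
python3 - <<'E'
from h import *
x,y,z=inc([-.033,.0201,.20],O,YAW)[0];print(x,y)
go(x,y,.2,4.95)
d=snap('wrist');save(d,'w14')
E
```

```text
0.5164887216231947 0.17867758449617666
t 26.1 pos [ 0.6207 -0.3084  0.2066] rot [179.61  -0.54   4.97] grip 0.423 F [-0.4 -0.7 -0.5]
  shift units [-0.514 -4.119  0.022] turn units 0.000
```

View pics/w14.png

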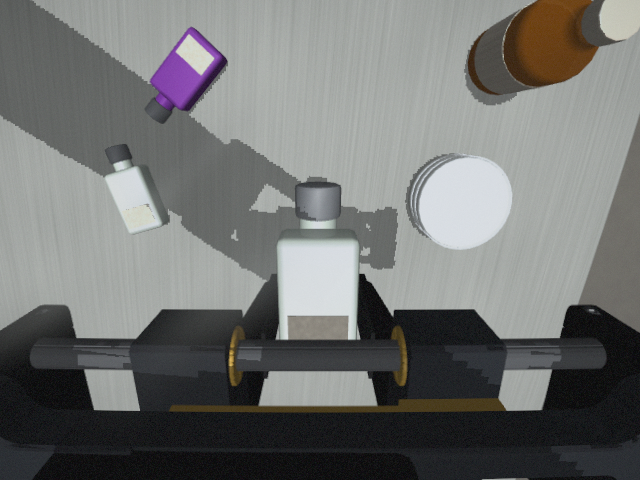

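Call:
step_arm(
  targets=[
    [-0.05, -0.3, 0, 0],
    [-0.05, -0.4, 0, 0],
    [-0.06, -0.45, 0, 0],
    [-0.06, -0.45, 0, 0],
    [-0.06, -0.45, 0, 0],
    [-0.06, -0.45, 0, 0],
    [-0.06, -0.45, 0, 0],
    [-0.06, -0.45, 0, 0],
    [-0.05, -0.4, 0, 0],
    [0, -0.3, 0, 0],
    [0, 0, 0, 0],
    [0, 0, 0, 0],
  ],
)

```text
t: 27.68
ee_pos: [0.5137, 0.1774, 0.1976]
eef_rot: [179.9, 0.1, 5.0]
wrist_force: [0.6, -0.6, -1.4]
gripper_width: 0.422
```

```bash
python3 - <<'E'
from h import *
go(.5165,.1787,.090,4.95)
d=snap('wrist');save(d,'w15')
E
```

```text
t 27.7 pos [0.5137 0.1774 0.1976] rot [1.7995e+02 1.4000e-01 4.9800e+00] grip 0.422 F [ 0.6 -0.6 -1.4]
  shift units [ 0.026 -0.009  0.896] turn units 0.000
```

View pics/w15.png

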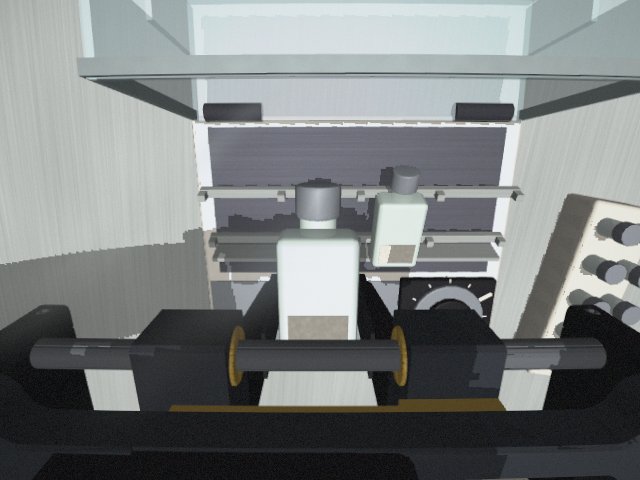

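Call:
step_arm(
  targets=[
    [0.02, -0.01, 0.2, 0],
    [0, 0, 0.3, 0],
    [0, 0, 0.3, 0],
    [0, 0, 0.11, 0],
    [0, 0, 0, 0],
    [0, 0, 0, 0],
  ],
)

```text
t: 28.48
ee_pos: [0.5181, 0.1794, 0.0917]
eef_rot: [-180.0, -0.2, 4.9]
wrist_force: [0.8, 0.5, -0.7]
gripper_width: 0.419
```

Call:
step_arm(
  targets=[
    [0, 0, 0.03, 0],
    [0, 0, 0.03, 0],
    [0, 0, 0.03, 0],
    [0, 0, 0.03, 0],
    [0, 0, 0, 0],
    [0, 0, 0, 0],
  ],
  squeeze=4,
)

```text
t: 29.22
ee_pos: [0.5163, 0.1796, 0.0751]
eef_rot: [-180.0, 0.1, 5.0]
wrist_force: [-0.6, -0.1, -0.9]
gripper_width: 0.419
```

```bash
python3 - <<'E'
from h import *
go(.5165,.1787,.074,4.95)
d=snap('wrist');save(d,'w16')
E
```

```text
t 29.2 pos [0.5163 0.1796 0.0751] rot [-1.7998e+02  6.0000e-02  4.9700e+00] grip 0.419 F [-0.6 -0.1 -0.9]
  shift units [0.001 0.008 0.009] turn units 0.000
```

View pics/w16.png

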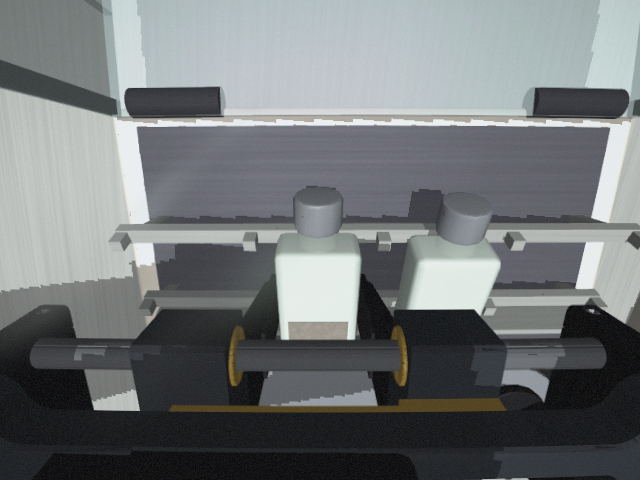

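Call:
step_arm(
  targets=[
    [0, 0, 0, 0],
    [0, 0, 0, 0],
    [0, 0, 0, 0],
    [0, 0, -0.1, 0],
    [0, 0, -0.3, 0],
    [0, 0, -0.4, 0],
    [0, 0, -0.4, 0],
    [0, 0, -0.2, 0],
    [0, 0, 0, 0],
  ],
  claw=-0.05,
)

```text
t: 30.4
ee_pos: [0.5182, 0.1798, 0.2472]
eef_rot: [-179.9, -0.4, 5.0]
wrist_force: [0.4, 0.5, -0.3]
gripper_width: 0.523
```

```bash
python3 - <<'E'
from h import *
d=snap('wrist');save(d,'w17')
t=snap('top')
for r in flasks(t,(370,195,540,380))[1]: print(np.round(r[0],1),r[1].round(4),'%.1f'%r[2])
go(.431,-.3114,.2,21.8)
for c in (-.008,-.004,0): print(c,proj(d,[rackp(-.033,c-.033,.024),rackp(-.033,c+.033,.024),rackp(.033,c-.033,.024),rackp(.033,c+.033,.024)]).round(1).tolist())
E
```

```text
[490.7 340.9] [ 0.4307 -0.3112  0.022 ] 111.4
t 30.5 pos [0.5163 0.1793 0.2429] rot [1.7999e+02 4.0000e-02 4.9700e+00] grip 0.525 F [ 0.3 -0.1 -0.8]
  shift units [-1.063  4.013  0.359] turn units -0.187
-0.008 [[314.3, 255.2], [314.2, 199.9], [377.9, 255.2], [385.6, 199.9]]
-0.004 [[314.3, 252.2], [314.2, 196.1], [378.4, 252.2], [386.1, 196.1]]
0 [[314.3, 249.2], [314.1, 192.2], [378.8, 249.1], [386.6, 192.3]]
```

View pics/w17.png

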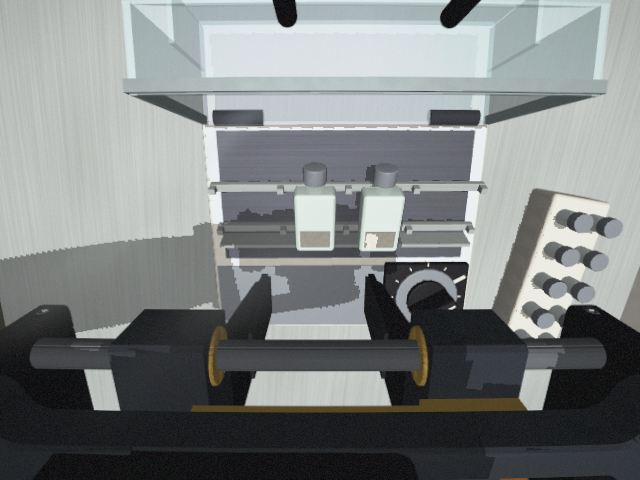

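Call:
step_arm(
  targets=[
    [-0.08, 0.3, 0, 0],
    [-0.1, 0.4, 0, 0],
    [-0.12, 0.45, 0, 0],
    [-0.12, 0.45, 0, 0],
    [-0.12, 0.45, 0, 0],
    [-0.12, 0.45, 0, 0],
    [-0.12, 0.45, 0, 0],
    [-0.12, 0.45, 0.1, 0],
    [-0.1, 0.4, 0.15, 0],
    [-0.06, 0.21, 0.1, 0],
    [0, 0, 0, -0.095],
    [0, 0, 0, -0.092],
  ],
  claw=-0.5,
)

```text
t: 32.0
ee_pos: [0.4303, -0.3105, 0.1984]
eef_rot: [-179.7, 0.1, 22.0]
wrist_force: [1.4, -0.6, -0.7]
gripper_width: 0.749
```

Call:
step_arm(
  targets=[
    [0, 0, 0, 0],
  ],
)

```text
t: 32.12
ee_pos: [0.4307, -0.3103, 0.1992]
eef_rot: [-179.8, 0.1, 21.7]
wrist_force: [0.2, 0.4, -0.0]
gripper_width: 0.748
```

```bash
python3 - <<'E'
from h import *
d=snap('wrist');save(d,'w18')
for r in flasks(d,(150,150,470,300))[1]: print(np.round(r[0],1),r[1].round(4),'%.1f'%r[2],r[3])
go(.431,-.3114,.0075,21.8)
E
```

```text
[319. 217.] [ 0.4321 -0.3109  0.022 ] 112.6 [np.float64(0.03391484539051921), np.float64(0.06071873408154264)]
t 32.2 pos [ 0.431  -0.3104  0.1996] rot [-1.7984e+02  8.0000e-02  2.1650e+01] grip 0.753 F [ 0.5 -0.5  0.2]
  shift units [-1.000e-03  1.300e-02  1.601e+00] turn units -0.002
```

View pics/w18.png

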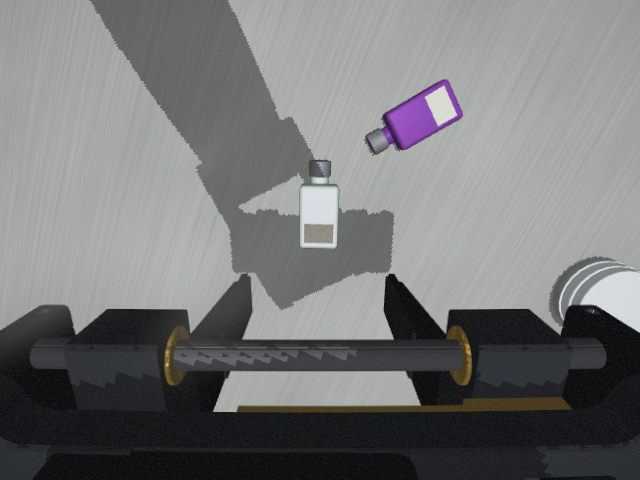

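Call:
step_arm(
  targets=[
    [0, 0, 0.4, -0.005],
    [0, 0, 0.4, 0],
    [0, 0, 0.4, 0],
    [0, 0, 0.3, 0],
    [0, 0, 0.08, 0],
    [0, 0, 0.03, 0],
    [0, 0, 0, 0],
    [0, 0, 0, 0],
  ],
)

```text
t: 33.17
ee_pos: [0.4327, -0.3118, 0.01]
eef_rot: [179.8, -0.1, 22.2]
wrist_force: [-0.0, 0.5, -0.6]
gripper_width: 0.75
```

Call:
step_arm(
  targets=[
    [0, 0, 0, 0],
    [0, 0, 0, 0],
    [0, 0, 0, 0],
    [0, 0, 0, 0],
  ],
  claw=1,
  squeeze=15,
)

```text
t: 33.67
ee_pos: [0.4317, -0.311, 0.0083]
eef_rot: [-180.0, -0.0, 22.3]
wrist_force: [-0.4, 0.2, 0.4]
gripper_width: 0.423
```

Call:
step_arm(
  targets=[
    [0, 0, -0.1, 0],
    [0, 0, -0.3, 0],
    [0, 0, -0.4, 0],
    [0, 0, -0.4, 0],
    [0, 0, -0.4, 0.095],
    [0, 0, 0, 0.093],
    [0, 0, 0, 0],
  ],
)

```text
t: 34.55
ee_pos: [0.4318, -0.3111, 0.2014]
eef_rot: [179.9, -0.1, 5.4]
wrist_force: [0.2, -0.4, -1.4]
gripper_width: 0.421
```

```bash
python3 - <<'E'
from h import *
x,y,z=inc([-.099,.0201,.20],O,YAW)[0];print(x,y)
go(x,y,.2,4.95)
d=snap('wrist');save(d,'w19')
E
```

```text
0.4507348767746606 0.17298268435351372
t 34.5 pos [ 0.4318 -0.3111  0.2014] rot [ 1.7993e+02 -6.0000e-02  5.4300e+00] grip 0.421 F [ 0.2 -0.4 -1.4]
  shift units [ 0.539 -4.001  0.008] turn units 0.005
```

View pics/w19.png

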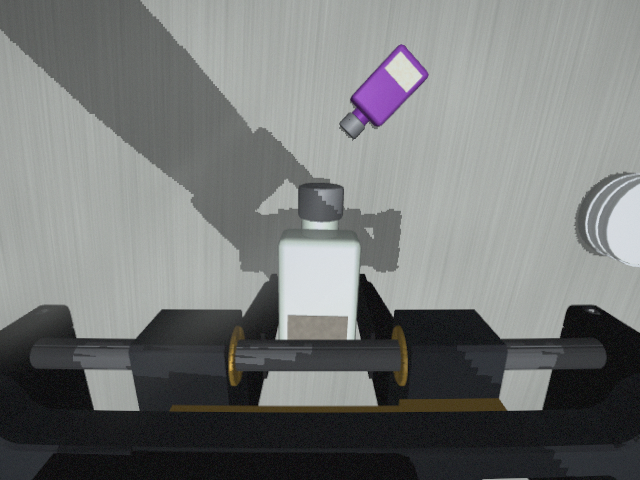

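Call:
step_arm(
  targets=[
    [0.05, -0.3, 0, 0.005],
    [0.06, -0.4, 0, 0],
    [0.06, -0.45, 0, 0],
    [0.06, -0.45, 0, 0],
    [0.06, -0.45, 0, 0],
    [0.06, -0.45, 0, 0],
    [0.06, -0.45, 0, 0],
    [0.06, -0.45, 0, 0],
    [0.05, -0.4, 0, 0],
    [0.02, -0.2, 0, 0],
    [0, 0, 0, 0],
    [0, 0, 0, 0],
  ],
)

```text
t: 36.1
ee_pos: [0.4547, 0.1722, 0.1995]
eef_rot: [180.0, 0.1, 4.9]
wrist_force: [-0.8, -0.8, -1.5]
gripper_width: 0.418
```

```bash
python3 - <<'E'
from h import *
go(.4507,.173,.090,4.95)
d=snap('wrist');save(d,'w20')
E
```

```text
t 36.1 pos [0.4547 0.1722 0.1995] rot [1.7996e+02 9.0000e-02 4.9200e+00] grip 0.418 F [-0.8 -0.8 -1.5]
  shift units [-0.031 -0.01   0.912] turn units -0.000
```

View pics/w20.png

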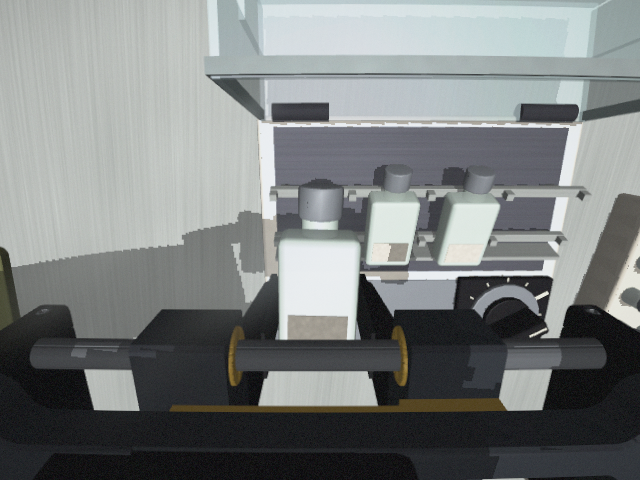

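Call:
step_arm(
  targets=[
    [-0.04, -0.01, 0.2, 0],
    [0, 0, 0.3, 0],
    [0, 0, 0.3, 0],
    [0, 0, 0.11, 0],
    [0, 0, 0, 0],
    [0, 0, 0, 0],
  ],
)

```text
t: 36.9
ee_pos: [0.4515, 0.1737, 0.0928]
eef_rot: [-180.0, -0.2, 4.9]
wrist_force: [-0.6, 0.5, 0.6]
gripper_width: 0.422
```

Call:
step_arm(
  targets=[
    [0, 0, 0.03, 0],
    [0, 0, 0.03, 0],
    [0, 0, 0.03, 0],
    [0, 0, 0.03, 0],
    [0, 0, 0.01, 0],
    [0, 0, 0, 0],
  ],
  squeeze=4,
)

```text
t: 37.65
ee_pos: [0.45, 0.1737, 0.0752]
eef_rot: [-180.0, 0.0, 4.9]
wrist_force: [0.2, -0.5, -0.8]
gripper_width: 0.422
```

```bash
python3 - <<'E'
from h import *
go(.4507,.173,.0755,4.95)
d=snap('wrist');save(d,'w21')
E
```

```text
t 37.6 pos [0.45   0.1737 0.0752] rot [-1.7998e+02  4.0000e-02  4.8800e+00] grip 0.422 F [ 0.2 -0.5 -0.8]
  shift units [ 0.005  0.006 -0.003] turn units -0.001
```

View pics/w21.png

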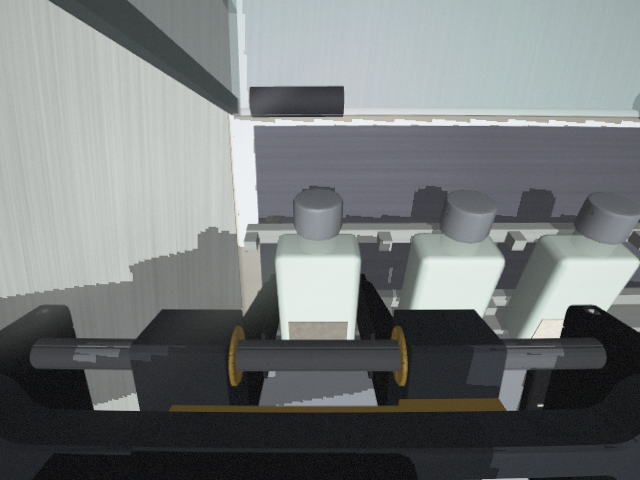

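Call:
step_arm(
  targets=[
    [0, 0, 0, 0],
    [0, 0, 0, 0],
    [0, 0, 0, 0],
    [0, 0, -0.1, 0],
    [0, 0, -0.3, 0],
    [0, 0, -0.4, 0],
    [0, 0, -0.4, 0],
    [0, 0, -0.4, 0],
    [0, 0, 0, 0],
    [0, 0, 0, 0],
    [0, 0, 0, 0],
  ],
  claw=-0.05,
)

```text
t: 39.08
ee_pos: [0.4493, 0.1734, 0.2656]
eef_rot: [180.0, 0.2, 4.9]
wrist_force: [-0.5, 0.2, -0.1]
gripper_width: 0.525
```

```bash
python3 - <<'E'
from h import *
d=snap('wrist');save(d,'w22')
e=snap('scene');save(e,'s22');t=snap('top');save(t,'t22')
for x in (-.099,-.033,.033):
  for c in (-.008,-.004,0): print(x,c,proj(d,[rackp(x,c-.033,.024),rackp(x,c+.033,.024)]).round(1).tolist())
go(.5578,.30,.35,-85)
E
```

```text
-0.099 -0.008 [[318.9, 248.9], [319.0, 195.7]]
-0.099 -0.004 [[318.9, 246.0], [319.0, 192.1]]
-0.099 0 [[318.9, 243.0], [319.0, 188.4]]
-0.033 -0.008 [[379.7, 248.9], [386.8, 195.8]]
-0.033 -0.004 [[380.1, 246.0], [387.3, 192.2]]
-0.033 0 [[380.5, 243.1], [387.8, 188.5]]
0.033 -0.008 [[440.2, 249.0], [454.2, 196.0]]
0.033 -0.004 [[440.9, 246.1], [455.2, 192.4]]
0.033 0 [[441.7, 243.1], [456.1, 188.7]]
t 39.2 pos [0.4496 0.1735 0.266 ] rot [1.7997e+02 1.5000e-01 4.8800e+00] grip 0.526 F [-0.5 -0.6 -0.4]
  shift units [ 0.986 -0.974 -0.703] turn units 0.999
```

View pics/w22.png

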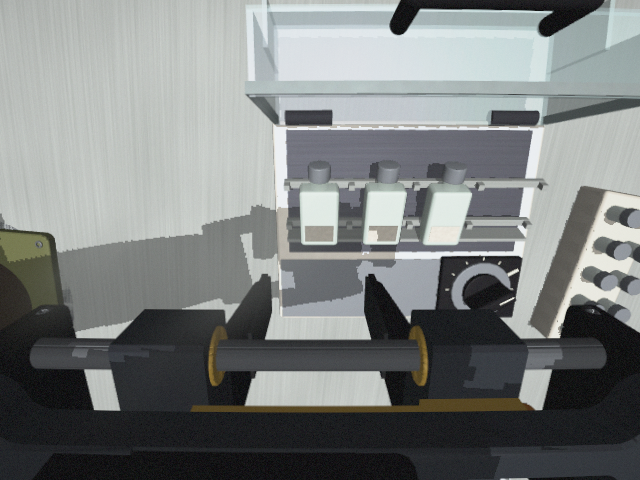

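View pics/s22.png

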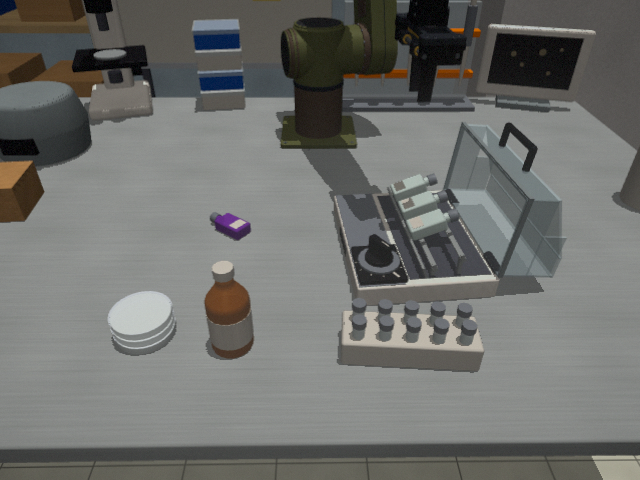

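View pics/t22.png

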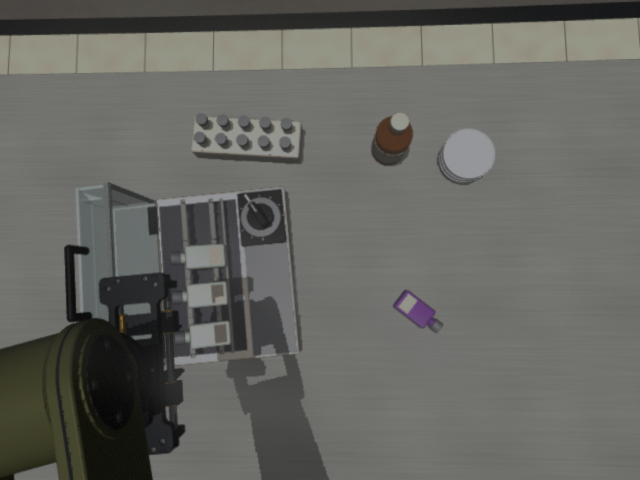

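Call:
step_arm(
  targets=[
    [0, 0, -0.1, 0.1],
    [0, 0, -0.1, 0.1],
    [0, 0, -0.1, 0.1],
    [0, 0, -0.1, 0.1],
    [0, 0, -0.1, 0.1],
    [0, 0, -0.1, 0.1],
    [0, 0, -0.1, 0.1],
    [0, 0, 0, 0.1],
    [0, 0, 0, 0.1],
    [0, 0, 0, 0.1],
    [0, 0, 0, 0],
  ],
)

```text
t: 40.6
ee_pos: [0.4501, 0.1736, 0.3507]
eef_rot: [179.9, -0.0, -85.0]
wrist_force: [-0.4, 0.4, 0.5]
gripper_width: 0.527
```

```bash
python3 - <<'E'
from h import *
go(.5366,.3289,.33,-85)
e=snap('scene');t=snap('top')
P=inc([[-.048,.1677,.226],[.048,.1677,.226]],O,YAW)
print(proj(e,P),proj(t,P))
E
```

```text
t 40.6 pos [0.4501 0.1736 0.3507] rot [ 1.7993e+02 -1.0000e-02 -8.5020e+01] grip 0.527 F [-0.4  0.4  0.5]
  shift units [-1.227 -0.831  0.171] turn units -0.000
[[506.29482551 124.78765887]
 [530.91964584 148.21284224]] [[ 74.24536065 315.4697948 ]
 [ 71.97312833 246.50287337]]
```

Call:
step_arm(
  targets=[
    [-0.3, -0.2, 0, 0],
    [-0.3, -0.21, 0, 0],
    [-0.3, -0.21, 0, 0],
    [-0.33, -0.21, 0.1, 0],
    [0, 0, 0.1, 0],
    [0, 0, 0, 0],
  ],
)

```text
t: 41.45
ee_pos: [0.5361, 0.3285, 0.3254]
eef_rot: [179.8, -0.1, -85.1]
wrist_force: [-0.5, -0.3, -0.5]
gripper_width: 0.525
```

```bash
python3 - <<'E'
from h import *
go(.5366,.3289,.214,-85)
d=snap('wrist');save(d,'w23')
print(proj(d,inc([[-.048,.1677,.226],[.048,.1677,.226]],O,YAW)))
E
```

```text
t 41.5 pos [0.5361 0.3285 0.3254] rot [ 1.798e+02 -1.000e-01 -8.506e+01] grip 0.525 F [-0.5 -0.3 -0.5]
  shift units [-0.004 -0.007  0.928] turn units -0.001
[[315.16897568 293.61245963]
 [315.02162266 179.70081656]]
```

View pics/w23.png

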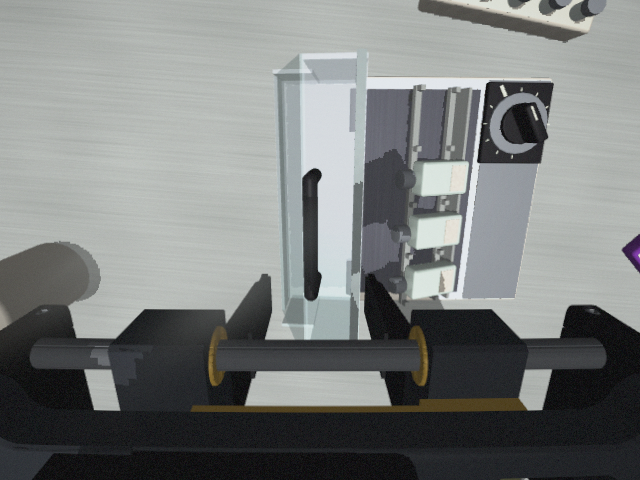

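Call:
step_arm(
  targets=[
    [-0.02, 0, 0.3, 0],
    [0, 0, 0.3, 0],
    [0, 0, 0.25, 0],
    [0, 0, 0.1, 0],
    [0, 0, 0, 0],
    [0, 0, 0, 0],
  ],
)

```text
t: 42.25
ee_pos: [0.5376, 0.3318, 0.2158]
eef_rot: [-179.8, 0.1, -85.1]
wrist_force: [-0.1, -1.1, 1.1]
gripper_width: 0.527
```

Call:
step_arm(
  targets=[
    [0, 0, 0, 0],
    [0, 0, 0, 0],
    [0, 0, 0, 0],
    [0, 0, 0, 0],
    [0, 0, 0, 0],
  ],
  claw=1,
  squeeze=25,
)

```text
t: 42.88
ee_pos: [0.5367, 0.3321, 0.2138]
eef_rot: [-180.0, 0.1, -85.1]
wrist_force: [-0.9, 2.4, 1.3]
gripper_width: 0.116
```

```bash
python3 - <<'E'
from h import *
go(.5366,.3289,.214,-85)
r=.193;a0=np.arctan2(.043,.188);p=None
for th in np.arange(1.65,-.01,-.1375):
    a=a0+th; q=np.array([-r*np.cos(a),r*np.sin(a)])/.12
    if p is not None: print(round(th,3),'tool x %.3f z %.3f'%(-(q-p)[0],-(q-p)[1]))
    p=q
E
```

```text
t 42.9 pos [0.5367 0.3321 0.2138] rot [-1.7998e+02  7.0000e-02 -8.5110e+01] grip 0.116 F [-0.9  2.4  1.3]
  shift units [ 0.027  0.003 -0.002] turn units -0.001
1.512 tool x 0.215 z -0.052
1.375 tool x 0.220 z -0.022
1.238 tool x 0.221 z 0.009
1.1 tool x 0.218 z 0.039
0.963 tool x 0.210 z 0.068
0.825 tool x 0.199 z 0.097
0.688 tool x 0.184 z 0.123
0.55 tool x 0.165 z 0.147
0.413 tool x 0.143 z 0.168
0.275 tool x 0.119 z 0.186
0.138 tool x 0.092 z 0.201
0.0 tool x 0.064 z 0.212
```

Call:
step_arm(
  targets=[
    [0.11, 0, -0.03, 0],
    [0.11, 0, -0.02, 0],
    [0.11, 0, -0.01, 0],
    [0.11, 0, -0.01, 0],
    [0.11, 0, 0, 0],
    [0.11, 0, 0.01, 0],
    [0.11, 0, 0.02, 0],
    [0.11, 0, 0.02, 0],
    [0.1, 0, 0.03, 0],
    [0.1, 0, 0.04, 0],
    [0.1, 0, 0.05, 0],
    [0.1, 0, 0.05, 0],
  ],
)

```text
t: 44.38
ee_pos: [0.5497, 0.1778, 0.1948]
eef_rot: [180.0, 0.0, -85.1]
wrist_force: [1.5, 2.3, 1.6]
gripper_width: 0.116
```

```bash
python3 - <<'E'
from h import *
r=.193;a=np.arctan2(.043,.188)+.825
P=inc([0,.110-r*np.cos(a),.042+r*np.sin(a)-.013],O,YAW)[0]
go(*P,-85)
e=snap('scene');save(e,'s24')
E
```

```text
t 44.4 pos [0.5497 0.1778 0.1948] rot [ 1.7999e+02  1.0000e-02 -8.5120e+01] grip 0.116 F [1.5 2.3 1.6]
  shift units [ 0.02   0.    -0.014] turn units -0.001
```

View pics/s24.png

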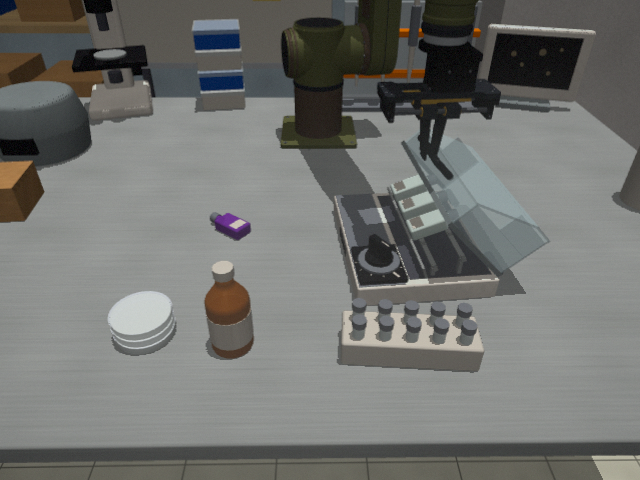

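Call:
step_arm(
  targets=[
    [0.1, 0, 0.06, 0],
    [0.09, 0, 0.06, 0],
    [0.09, 0, 0.07, 0],
    [0.08, 0, 0.08, 0],
    [0.08, 0, 0.08, 0],
    [0.07, 0, 0.09, 0],
    [0.06, 0, 0.09, 0],
    [0.06, 0, 0.1, 0],
    [0.05, 0, 0.1, 0],
    [0.04, 0, 0.1, 0],
    [0.03, 0, 0.1, 0],
    [0.02, 0, 0.06, 0],
  ],
)

```text
t: 45.92
ee_pos: [0.5574, 0.0868, 0.0756]
eef_rot: [180.0, 0.1, -85.1]
wrist_force: [1.0, 7.0, -1.3]
gripper_width: 0.114
```

```bash
python3 - <<'E'
from h import *
go(.5578,.0838,.072,-85)
e=snap('scene');save(e,'s25')
E
```

```text
t 45.9 pos [0.5574 0.0868 0.0756] rot [ 1.7998e+02  8.0000e-02 -8.5140e+01] grip 0.114 F [ 1.   7.  -1.3]
  shift units [ 0.025 -0.001  0.03 ] turn units -0.002
```

View pics/s25.png

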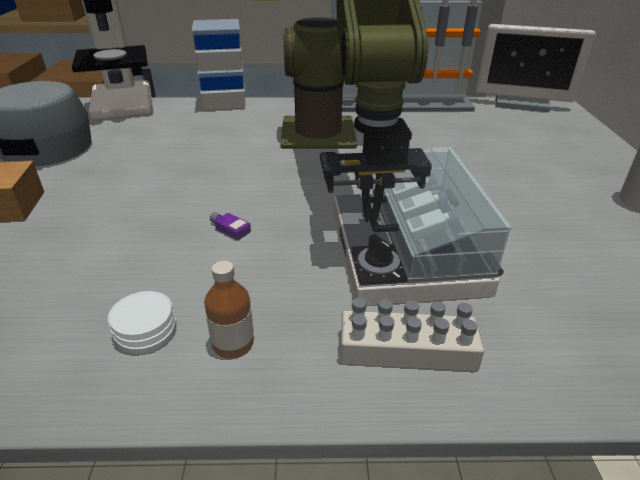

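Call:
step_arm(
  targets=[
    [0, 0, 0.02, 0],
    [0, 0, 0, 0],
    [0, 0, 0, 0],
  ],
)

```text
t: 46.35
ee_pos: [0.5575, 0.0865, 0.0742]
eef_rot: [180.0, 0.0, -85.1]
wrist_force: [-0.7, 5.2, -0.9]
gripper_width: 0.116
```

Call:
step_arm(
  targets=[
    [0, 0, 0, 0],
    [0, 0, 0, 0],
    [0, 0, 0, 0],
    [0, 0, -0.1, 0],
    [0, 0, -0.2, 0],
    [0, 0, -0.3, 0],
    [0, 0, -0.4, 0],
    [0, 0, -0.4, 0],
    [0.3, 0, -0.4, 0],
    [0.3, 0, 0, 0],
    [0, 0, 0, 0],
  ],
  claw=0.3,
)

```text
t: 47.72
ee_pos: [0.5642, 0.0129, 0.2921]
eef_rot: [-179.9, -0.0, -85.3]
wrist_force: [0.6, 0.2, -0.2]
gripper_width: 0.349
```

```bash
python3 - <<'E'
from h import *
d=snap('wrist');save(d,'w26');save(d,'w26c',(60,20,360,300),2.6)
e=snap('scene');save(e,'s26',(320,130,520,310),4)
t=snap('top');save(t,'t26')
P=inc([[-.048,-.078,.091],[.048,-.078,.091]],O,YAW);print(proj(d,P),proj(e,P))
E
```

```text
[[252.8122858  255.72940378]
 [247.74481262 169.45887567]] [[364.92654557 197.04749263]
 [374.82561473 225.51903532]]
```

View pics/w26c.png

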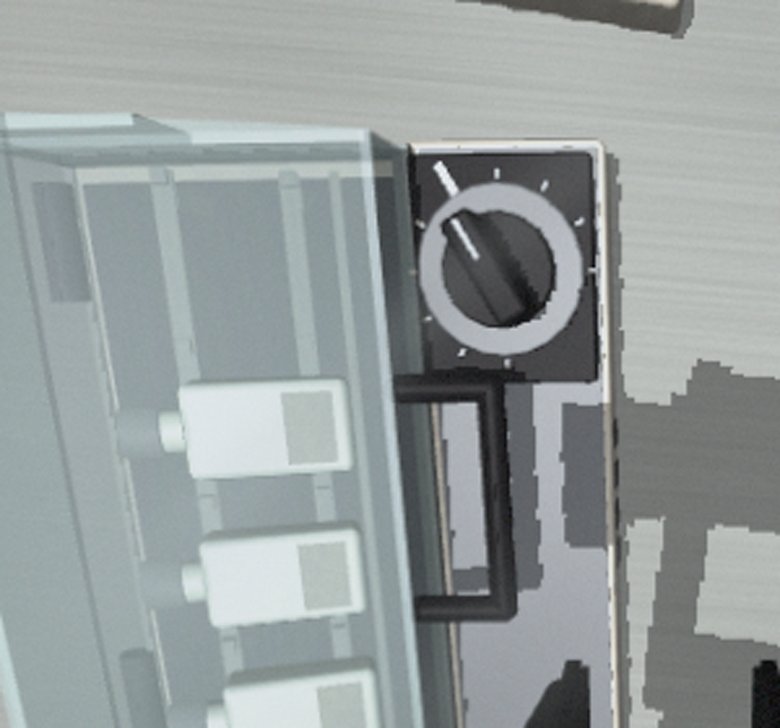

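View pics/s26.png

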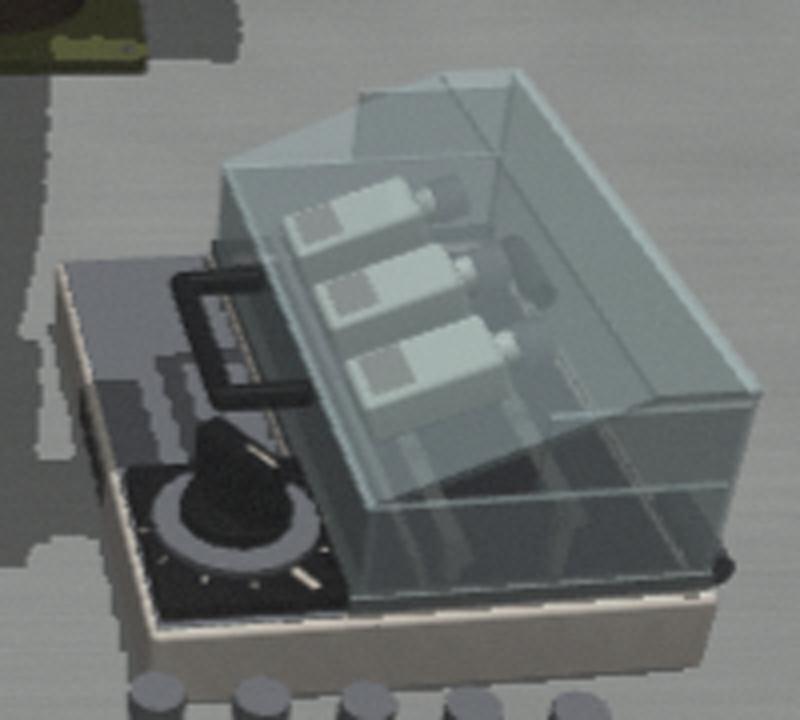

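View pics/t26.png

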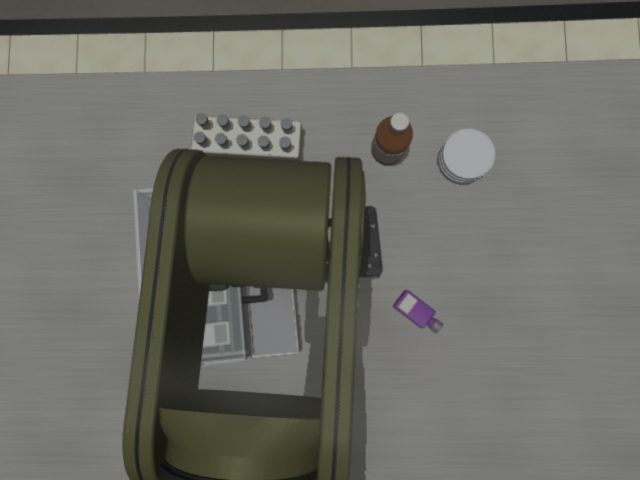

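```bash
python3 - <<'E'
from h import *
e=snap('scene'); a=cv2.imread('pics/scene0.png',0); b=cv2.cvtColor(e['image'],cv2.COLOR_RGB2GRAY)
for n,(x0,y0,x1,y1) in {'hood far corner':(480,200,515,245),'side':(395,230,440,270),'rear top':(420,145,470,175),'base ref':(340,270,500,305)}.items():
    tm=a[y0:y1,x0:x1]; r=cv2.matchTemplate(b[y0-6:y1+6,x0-6:x1+6],tm,cv2.TM_CCOEFF_NORMED); print(n,cv2.minMaxLoc(r)[1],np.subtract(cv2.minMaxLoc(r)[3],6))
d=snap('wrist')
C=lambda x,y:(60+x/2.6,20+y/2.6)
p=plane(d,[C(455,222),C(478,258)],.094); v=(p[0]-p[1]); ang=np.degrees(np.arctan2(v[1],v[0]))
print('pointer dial angle', (180+np.degrees(YAW)-ang)%360)
tb=snap('top'); a=cv2.imread('pics/top0.png',0).astype(int)
P=abs(a-cv2.cvtColor(tb['image'],cv2.COLOR_RGB2GRAY))[95:190,370:500]; print('bystander diff max',P.max())
E
```

```text
hood far corner 0.9967086315155029 [0 0]
side 0.9839777946472168 [0 0]
rear top 0.9841086268424988 [0 0]
base ref 0.9981505870819092 [0 0]
pointer dial angle 148.43145944803234
bystander diff max 32
```

```bash
python3 -c "
from station import bot
print(bot.sign_off())"
```

```text
the job is handed in; nothing more can be done
None
```

The job is handed in, about 48 s in on the robot's clock. The incubator is loaded, the hood is shut and the dial is set; `sign_off` gives no verdict.

**What I did:**
- I raised the hood by its handle to about 1.2 rad and let go, and the springs took it to its stop.
- I turned the dial about 48° clockwise.
- Three white flasks were present. I laid them cap uphill in the bays at x +33, -33 and -99 mm.
- I then brought the hood down by its handle, let go and backed off.
- I never reached for the purple look-alike, the bottle or the dishes.

**What the last checks showed:**
- **Flasks:** before the hood was shut, the images put all three about 4 mm downhill of the rack's middle line, within about 2 mm, each lying flat on both rails. Through the shut hood they still lie parallel, one to a bay; I did not measure them again.
- **Hood:** it matches the starting (shut) picture with no pixel shift at three places.
- **Dial:** the pointer measured 148.4° against 150°, about 0.03 rad off, and it lines up with the long mark in the close view.
- **Bystanders:** the bottle and dishes show no visible shift from the start picture. A pixel comparison of that area differed by up to 32 grey levels. I put that down to noise or lighting and did not trace it further.

One early disagreement: the scene and top views put the incubator about 9 mm apart along x. I used the wrist camera's position instead, and every grip and placing fitted it.

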